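Load glass pucks into the bench annealer

ROBOT

A 6-joint arm with a two-finger parallel gripper is mounted at the origin on a cart in front of the work surface, level with it; the furniture and walls round the work are solid. World frame = base frame: x ahead of the robot, y to its left, z up, the work surface at z = 0. Lengths are in mm, angles in rad, forces in N, time in s.
With the tool pointing down it reaches from about 350 to 925 mm from the base axis. Payload 6.4 kg.
Tool frame: the origin (TCP) lies at the centre of the arm's flange, where the gripper is bolted on; the fingertips stand 173 mm ahead of it and the grasp point (between the pads) lies 155 mm ahead of it; z points along the fingers, y is the line along which they close (so a half turn about z gives the same grasp; the last joint's range is limited). The gripper opens to 85 mm and grips with 20 to 120 N. Pads are 22 mm wide; open, the fingers measure 114 mm over their backs; the gripper's body (76 mm by 85 mm) begins 54 mm behind the grasp point. The pads swing forward as they close: fully open they stand 13 mm farther back than shut.
Start: joints at [1.058, 0.245, 1.558, -0, 1.339, -0.174], TCP at [216.029, 613.064, 404.69] pointing down, gripper open.
Joint ranges: [-3.13, 3.13], [-1.02, 2.26], [0.13, 2.54], [-0.95, 4.09], [0.21, 2.88], [-2.74, 2.74]. Speed limits (rad/s): [2.57, 2.57, 3.14, 3.14, 3.14, 3.14].

INTERFACE

Orientations are given as [roll, pitch, yaw] about the fixed x, y, z axes, in that order (R = Rz(yaw) Ry(pitch) Rx(roll)).
In Python, from rig import manip gives the robot as it stands.
- The arm moves only by the shell command python3 -m creep 'ROWS' [OPENING] [FORCE]. ROWS is JSON, a list of rows, each a list of 2 entries, a list of its own where there are three numbers: the shift along the tool's x, y, z normalised to -1 to 1, where 1 is 5 cm, then the turn about the tool's z normalised to -1 to 1, where 1 is 5 degrees. A call has 1 to 10 rows; each row shifts and turns the commanded pose from where the row before left it, along the tool's axes as they then stand; what a row does not reach is not made up. A row lasts 1/8 s, in which the tool goes at most 62.5 mm and 10.7 degrees, less where a joint would pass 70% of its speed; a pose out of reach is approached as far as the arm can. A call with a number of a shift or a turn outside -1 to 1 is refused whole. A call with a gripper value outside its range is refused whole. OPENING is the closure, from 0 (fully open) to 1 (shut), set as the call begins (- or left out, the last holds). The fingers move at their own pace and stop on an object; FORCE is the grip in N (left out, the last holds). Time passes only in rows, so rows that do not move let the fingers close. It gives the time, the measured TCP pose, the force, the opening and the grip force at its end, in the units of the state.
- manip.read_state(): the state, without advancing time (a new reading comes with each control period).
- manip.camera(name): name is "scene" or "top" or "wrist"; returns the picture (400x640x3 uint8, red, green, blue); there is no depth.
- manip.get_calibration(name): a dict with "fx", "fy", "cx", "cy" (pixels), "xyz" and "attitude" of the camera in the world. Camera axes: x right, y down, z forward; pixel columns grow to the right and rows downward; lengths in mm; the calibration is good to about 2 mm. A picture is of the moment at which its call begins: read the wrist's pose just before it. get_calibration takes no time and is no camera call; for the wrist camera it gives the pose at the moment of the call.
- manip.finish_job(): hands the job in; it is judged then, once.
The state is a dict: "time": time; "joint_positions": joint angles; "dq": joint speeds; "joint_efforts": joint torques, N m; "tool_pos": TCP position; "tcp_rot": TCP orientation; "contact_force": force on the tool from outside, world axes, zero at the start; "torque": the same for the moment, N m; "opening": opening from 0.0 (shut) to 1.0 (fully open); "grip_force": force on a finger pad.
Only numpy, scipy, OpenCV 4.12 (cv2) and the standard library are available. Lean on these libraries where they do the work, as an engineer would, in place of code of your own. Each camera call takes 0.05 s, during which the arm holds its last target. There are 200 camera calls.

TASK

Lay all the grey glass pucks flat and side by side on the steel tray while it stands outside the annealing box, taking the piled ones from the top down so that the pucks beneath are not dragged along. Then slide the loaded tray into the slots of the box until it is fully home, and gently lower the hinged lid until it is closed; leave the three clay posts alone.

Things in the scene. Friction and masses are not known exactly. Their poses are not given: they have to be found in the camera images.
- board: Fixed plywood working board lying on the furnace top, 340 x 880 x 30 mm; its level top, at z = 0.03 m, is the surface on which pucks, tray and box stand. Origin under its centre.
- puck_a: Grey glass puck, a disc 48 mm across and 16 mm thick, about 70 g; origin at the centre of its underside, z its axis. One of two pucks on the board, 56 mm apart centre to centre, that carry puck_c. Always there.
- puck_b: Grey glass puck, a disc 48 mm across and 16 mm thick, about 70 g; origin at the centre of its underside, z its axis. The other puck under puck_c. Always there.
- puck_c: Grey glass puck, a disc 48 mm across and 16 mm thick, about 70 g; origin at the centre of its underside, z its axis. Lies across puck_a and puck_b, its underside about 15 mm above the board. Always there.
- puck_d: Grey glass puck, a disc 48 mm across and 16 mm thick, about 70 g; origin at the centre of its underside, z its axis. When present, lies on the board about 5 mm from puck_a and puck_b, beside puck_c on the side towards the tray, not under it. May be absent.
- puck_e: Grey glass puck, a disc 48 mm across and 16 mm thick, about 70 g; origin at the centre of its underside, z its axis. When present, lies likewise on the other side of puck_c. May be absent.
- puck_f: Grey glass puck, a disc 48 mm across and 16 mm thick, about 70 g; origin at the centre of its underside, z its axis. When present, lies singly on the board farther from the robot than the pile. May be absent.
- tray: Loose steel tray, about 0.4 kg, on the board before the box mouth. Origin: centre of its underside; +x is the way it goes into the box. Floor plate 4 mm thick, x -82..+80 mm, y -100..+100; its edges beyond the side rims run in the slots. Upright front plate at x -82..-77, 172 mm wide, top 56 mm up; a 60 mm wide tongue runs on to x -135 and carries the grip plate.
- tray_floor (a point): Centre of the tray floor's top face (tray x 0, y 0, 4 mm up). Clear floor: tray x -77..+76, y -86..+86 mm. Side rims at y +-86..90, 4 mm high above the floor; rear rim at x 76..80, 3 mm high. Room for six pucks, three across, two deep, e.g. at x -28 and +46, y -58, 0 and +58 mm.
- tray_grip (a point): Point to grip on the tray: on its upright grip plate (8 mm thick along tray x, 50 mm wide along y, top 52 mm up), at tray x = -125, y = 0, 34 mm above the board. 39 mm free between it and the front plate. Pinch it from above, fingers closing along tray x.
- annealer: Grey steel annealing box, white lining, fixed on the board, no floor plate (the tray slides on the board). Origin at board level; x is the slide-in direction, mouth at -x, lid hinge along the +y side. With the tray fully home both origins and axes coincide (tray's rear edge on the rear wall, x +80 mm). Side walls 62 mm high, x -73..+90, inner faces y +-103, outer +-113.
- annealer_mouth (a point): Middle of the open mouth at board level (box x -73, y 0 mm). Flared guides, 14 mm high, stand outside it to x -105. Slots along both walls, 3 mm side play for the tray: ribs 8 to 12 mm above the board reach in to y +-94, so the tray enters only through the mouth.
- annealer_lid (a joint): Lid angle in rad: 0 closed (level on the box), grows as it opens; starts open between 1.15 and 1.4. Stiff hinge: the lid stays where it is left; it takes about 3 to 6 N at its free edge to move it down.
- annealer_lid_hinge (a point): On the hinge axis, middle of the lid's length, 62 mm above the board (box x = 8.5 mm, y = +113 mm). The lid is a plate 165 mm long (along box x), reaching 226 mm from the hinge, and its outer face is 8 mm outside the hinge plane.
- annealer_lid_lip (a point): Middle of the lip on the lid's free edge, 236 mm from the hinge; the lip is 70 mm wide, 6 mm thick and ends 248 mm from the hinge.
- kiln_post_lying: Bystander, on the worktop beyond the board: clay post lying down, 33x101x34 mm; origin under its centre.
- kiln_post_tall: Bystander, on the worktop beside the board: upright clay post 34x34x76 mm; origin under its centre.
- kiln_post_short: Bystander, on the worktop beside the board: upright clay post 33x33x51 mm; origin under its centre.
Not all that is in view belongs to the job. What is shaped like the puck_e but red or yellow is not meant. What is shaped like the puck_f but pink is not meant.

How it is judged (in metres and radians):
On the way, in this order (a step that is already met when the one before it is completed fails the run):
1. every puck lies flat on the floor of the tray, the tray still outside the box (x of puck_a in the frame of tray between -0.062 and 0.062 m and y of puck_a in the frame of tray between -0.07 and 0.07 m and z of puck_a in the frame of tray between -0.002 and 0.01 m and angle between each of puck_a, puck_b, puck_c, puck_d, puck_e, puck_f's own z axis and vertical below 0.15 rad and x of puck_b in the frame of tray between -0.062 and 0.062 m and y of puck_b in the frame of tray between -0.07 and 0.07 m and z of puck_b in the frame of tray between -0.002 and 0.01 m and x of puck_c in the frame of tray between -0.062 and 0.062 m and y of puck_c in the frame of tray between -0.07 and 0.07 m and z of puck_c in the frame of tray between -0.002 and 0.01 m and x of puck_d in the frame of tray between -0.062 and 0.062 m and y of puck_d in the frame of tray between -0.07 and 0.07 m and z of puck_d in the frame of tray between -0.002 and 0.01 m and x of puck_e in the frame of tray between -0.062 and 0.062 m and y of puck_e in the frame of tray between -0.07 and 0.07 m and z of puck_e in the frame of tray between -0.002 and 0.01 m and x of puck_f in the frame of tray between -0.062 and 0.062 m and y of puck_f in the frame of tray between -0.07 and 0.07 m and z of puck_f in the frame of tray between -0.002 and 0.01 m and x of tray in the frame of annealer below -0.13 m), for 0.2 s.
2. the loaded tray has been slid into the slots of the box until fully home (x of tray in the frame of annealer between -0.007 and 0.007 m and y of tray in the frame of annealer between -0.008 and 0.008 m and z of tray in the frame of annealer below 0.006 m and angle between the x axis of tray and the x axis of annealer, either way round below 0.06 rad and angle between tray's own z axis and vertical below 0.06 rad and x of puck_a in the frame of tray between -0.062 and 0.062 m and y of puck_a in the frame of tray between -0.07 and 0.07 m and z of puck_a in the frame of tray between -0.002 and 0.01 m and angle between each of puck_a, puck_b, puck_c, puck_d, puck_e, puck_f's own z axis and vertical below 0.15 rad and x of puck_b in the frame of tray between -0.062 and 0.062 m and y of puck_b in the frame of tray between -0.07 and 0.07 m and z of puck_b in the frame of tray between -0.002 and 0.01 m and x of puck_c in the frame of tray between -0.062 and 0.062 m and y of puck_c in the frame of tray between -0.07 and 0.07 m and z of puck_c in the frame of tray between -0.002 and 0.01 m and x of puck_d in the frame of tray between -0.062 and 0.062 m and y of puck_d in the frame of tray between -0.07 and 0.07 m and z of puck_d in the frame of tray between -0.002 and 0.01 m and x of puck_e in the frame of tray between -0.062 and 0.062 m and y of puck_e in the frame of tray between -0.07 and 0.07 m and z of puck_e in the frame of tray between -0.002 and 0.01 m and x of puck_f in the frame of tray between -0.062 and 0.062 m and y of puck_f in the frame of tray between -0.07 and 0.07 m and z of puck_f in the frame of tray between -0.002 and 0.01 m), for 0.2 s.
At the end, for the whole second after the job is handed in: Every puck that is there lies flat (within 0.15 rad, in one layer) on the tray floor; the tray is home in the box, its origin within 7 mm of the box's along x and 8 mm along y, level and within 0.06 rad of straight; the lid is within 0.05 rad of closed; all at rest (all of step 2 and value of joint annealer_lid below 0.05 rad and linear speed of tray below 0.02 m/s); the robot touches nothing.
It fails at once if a puck beneath another is dragged more than 15 mm while the upper one still lies over it ((distance of puck_a from where it was at the start of the episode above 0.015 m and horizontal distance between puck_c and puck_a below 0.045 m and height (world z) of puck_c between 0.042 and 0.082 m) or (distance of puck_b from where it was at the start of the episode above 0.015 m and horizontal distance between puck_c and puck_b below 0.045 m and height (world z) of puck_c between 0.042 and 0.082 m)).
It fails at once if the lid slams: it turns shut faster than 2 rad/s (velocity of joint annealer_lid below -2 rad/s).
It fails at once if a clay post is moved more than 30 mm or tipped (distance of any of kiln_post_lying, kiln_post_tall, kiln_post_short from where it was at the start of the episode above 0.03 m or angle between any of kiln_post_lying, kiln_post_tall, kiln_post_short's own z axis and vertical above 0.5 rad).
Of puck_d, puck_e, puck_f only 1 to 3 are there at a start; the rules pass over those that are not, and their reading is None.
At some moment in a run one of tray may be knocked a few centimetres aside while the robot is not near it.
It also fails if it takes over 210 s, if anything falls off the work surface, if the arm or the gripper's body presses on something with over 40 N, if the wrist force passes 120 N, or if a joint passes its speed limit or range.

## Working session

There is one attempt and no reset: what is moved stays moved. The work goes in short steps, Python scripts to look and compute and a shell command to move; the robot and the scene stay as the last step left them, time stands still between calls to the robot, and variables do not carry over. Pictures are saved under pics/ and viewed, at most 14 in all, crops included, and the job is handed in when it is done.

```bash
mkdir -p pics; ls; python3 - <<'E'
from rig import manip
import cv2
print(manip.read_state())
for n in("scene","top","wrist"):
    print(n,manip.get_calibration(n)); cv2.imwrite(f"pics/{n}0.png",manip.camera(n)[:,:,::-1])
E
```

```text
pics
{'time': 0.0, 'joint_positions': array([ 1.05787358e+00,  2.45838231e-01,  1.55904570e+00,  1.57903259e-05,
        1.33869513e+00, -1.74103440e-01]), 'dq': array([-0.0009404 ,  0.00015812,  0.00085521, -0.00013553,  0.00017189,
        0.00040648]), 'joint_efforts': array([-1.80711224e-03, -4.29514289e+01, -3.26122749e+01, -3.66185513e-04,
        5.41212154e-03,  4.74050452e-06]), 'tool_pos': array([215.92281615, 612.84265376, 403.54749612]), 'tcp_rot': array([-3.13963893e+00, -3.59223996e-04,  2.80276935e+00]), 'contact_force': array([ 0.43060512, -0.21577581,  0.06030714]), 'torque': array([0.0284543 , 0.01671936, 0.0180587 ]), 'grip_force': 0.0, 'opening': 0.9950272694977891}
scene {'fx': 399.5939381949301, 'fy': 399.5939381949301, 'cx': 310.0017498221633, 'cy': 195.92433542279213, 'xyz': array([ 672.54994321,  967.24135267, 1223.68649644]), 'attitude': array([-2.44841535, -0.01658682,  3.09327925])}
top {'fx': 433.79662752288226, 'fy': 433.79662752288226, 'cx': 321.3198113904007, 'cy': 199.3985831911005, 'xyz': array([ 491.47496053,   35.38543216, 1569.51190185]), 'attitude': array([-3.08488635, -0.01096232, -1.55125049])}
wrist {'fx': 310.5022241832859, 'fy': 310.5022241832859, 'cx': 320.2786613361567, 'cy': 200.36779752234972, 'xyz': array([141.15251805, 638.91567049, 373.22227865]), 'attitude': array([2.82815126e+00, 2.29081959e-03, 1.23055810e+00])}
```

View pics/top0.png

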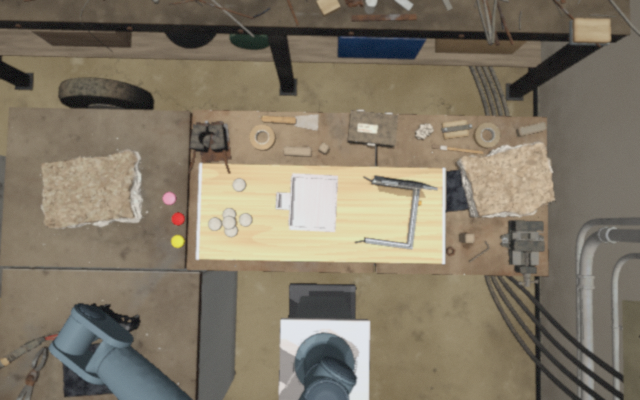

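View pics/scene0.png

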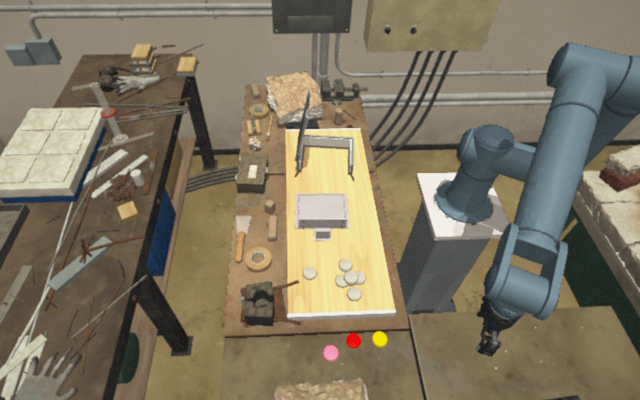

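```bash
cat > h.py <<'E'
from rig import manip
import numpy as np, cv2
from scipy.spatial.transform import Rotation as Ro
def cal(n):
    c=manip.get_calibration(n); return c,Ro.from_euler('xyz',c["attitude"]).as_matrix()
def ground(n,uv,z,C=None):
    c,R=C or cal(n); uv=np.atleast_2d(uv).astype(float)
    d=np.c_[(uv[:,0]-c["cx"])/c["fx"],(uv[:,1]-c["cy"])/c["fy"],np.ones(len(uv))]@R.T
    return c["xyz"]+d*((z-c["xyz"][2])/d[:,2])[:,None]
def proj(n,P,C=None):
    c,R=C or cal(n); p=(np.atleast_2d(P)-c["xyz"])@R
    return np.c_[c["cx"]+c["fx"]*p[:,0]/p[:,2],c["cy"]+c["fy"]*p[:,1]/p[:,2]]
E
python3 - <<'E'
import cv2
im=cv2.imread("pics/top0.png")
a=cv2.resize(im[155:265,190:350],None,fx=5,fy=5,interpolation=cv2.INTER_CUBIC); b=cv2.resize(im[155:265,340:460],None,fx=5,fy=5,interpolation=cv2.INTER_CUBIC)
cv2.imwrite("pics/c1.png",a);cv2.imwrite("pics/c2.png",b)
E
```

```text
(no output)
```

View pics/c1.png

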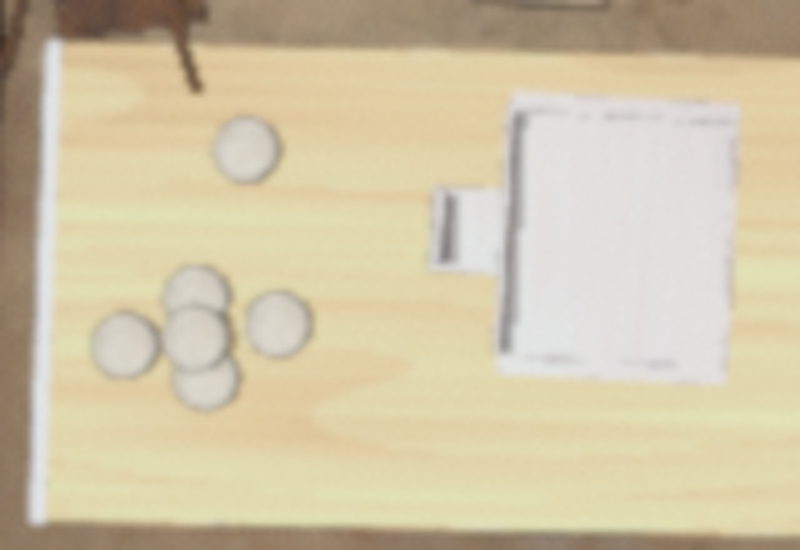

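View pics/c2.png

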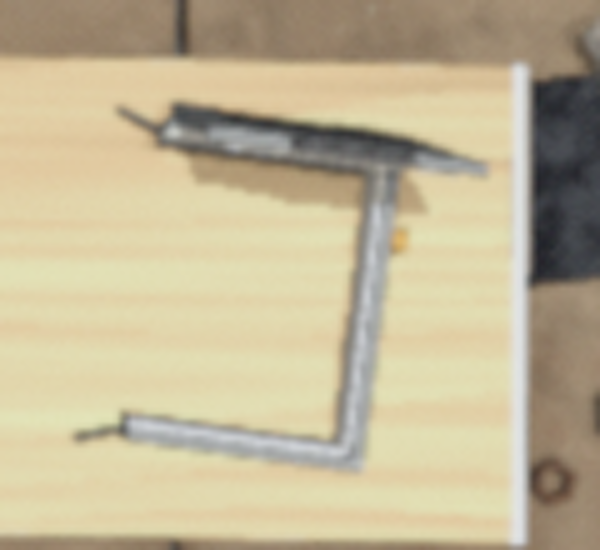

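```bash
cat > m1.py <<'E'
from h import *
np.set_printoptions(precision=1,suppress=True)
f=lambda p,o:(np.array(p)+.5)/5-.5+o
o1=[190,155];o2=[340,155]
P=[(246,150),(196,297),(206,377),(279,324),(124,345)]
print("pucks f a b d e",ground("top",f(P,o1),46)); print("c",ground("top",f([(195,338)],o1),61))
t=ground("top",f([(511,93),(740,106),(724,383),(497,372)],o1),34);print("tray",t)
for i in range(4): print(np.linalg.norm(t[i]-t[(i+1)%4]))
r=(t[1]+t[2])/2;d=t[1]-t[2];print(r,np.degrees(np.arctan2(d[1],d[0])))
b=ground("top",f([(122,436),(361,468),(340,443),(125,412),(379,172)],o2),92);print("box",b, np.linalg.norm(b[0]-b[1]))
print("board",ground("top",f([(50,40),(36,525)],o1),30),ground("top",f([(522,65),(520,545)],o2),30))
E
python3 m1.py
```

```text
pucks f a b d e [[624.5 311.6  46. ]
 [520.5 343.4  46. ]
 [464.8 334.7  46. ]
 [502.8 284.8  46. ]
 [486.  392.6  46. ]]
c [[491.8 340.2  61. ]]
tray [[670.1 127.   34. ]
 [664.2 -36.   34. ]
 [467.4 -28.1  34. ]
 [472.  132.3  34. ]]
163.136477310013
196.96348388279827
160.4568988158188
198.13841851910078
[565.8 -32.1  34. ] -2.2932809265250693
box [[ 434.4 -126.9   92. ]
 [ 415.8 -289.8   92. ]
 [ 432.5 -275.4   92. ]
 [ 450.6 -128.7   92. ]
 [ 617.8 -300.6   92. ]] 163.92415161722442
board [[701.7 456.2  30. ]
 [358.4 453.8  30. ]] [[ 702.1 -416.8   30. ]
 [ 360.6 -416.6   30. ]]
```

```bash
cat > plan.py <<'E'
# usage: plan.py x y z yawdeg  -> totals in tool axes, at present yaw (translate first) and turn units
import sys
from h import *
s=manip.read_state(); p=s["tool_pos"]; R=Ro.from_euler('xyz',s["tcp_rot"]).as_matrix()
x,y,z,yw=map(float,sys.argv[1:5])
R0=R
d=R.T@(np.array([x,y,z])-p)/50
dy=(yw-np.degrees(s["tcp_rot"][2])+180)%360-180
Rt=Ro.from_euler('xyz',[np.pi,0,np.radians(yw)]).as_matrix()
print("t %.1f pos %s yaw %.1f F %s open %.2f"%(s["time"],p.round(1),np.degrees(s["tcp_rot"][2]),s["contact_force"].round(1),s["opening"]))
print("shift units now-axes",d.round(2)," after-turn axes",(Rt.T@(np.array([x,y,z])-p)/50).round(2)," turn",round(-dy/5,2))
E
python3 plan.py 492 340 400 87.7
```

```text
t 0.1 pos [216.  612.9 403.8] yaw 160.6 F [-0.2  0.6 -1. ] open 1.00
shift units now-axes [-7.02 -3.31  0.08]  after-turn axes [-5.23  5.74  0.08]  turn 14.58
```

```bash
python3 -m creep '[[[-0.7,-0.33,0],0],[[-0.7,-0.33,0],0],[[-0.7,-0.33,0],0],[[-0.7,-0.33,0],0],[[-0.7,-0.33,0],0],[[-0.7,-0.33,0],0],[[-0.7,-0.33,0],0],[[-0.7,-0.33,0],0],[[-0.7,-0.33,0],0],[[-0.7,-0.33,0],0]]' 0
python3 -m creep '[[[0,0,0],1],[[0,0,0],1],[[0,0,0],1],[[0,0,0],1],[[0,0,0],1],[[0,0,0],1],[[0,0,0],1],[[0,0,0],1],[[0,0,0],1],[[0,0,0],1]]'
python3 -m creep '[[[0,0,0],1],[[0,0,0],1],[[0,0,0],1],[[0,0,0],1],[[0,0,0],0.6],[[0,0,0],0]]'
python3 plan.py 492 340 400 87.7
cat > w.py <<'E'
import sys
from h import *
C=cal("wrist"); im=manip.camera("wrist")[:,:,::-1]
cv2.imwrite(f"pics/{sys.argv[1]}.png",im); np.save(f"pics/{sys.argv[1]}.npy",np.array([C],dtype=object),allow_pickle=True)
print(C[0]["xyz"],C[0]["attitude"])
E
python3 w.py w1
```

```text
time: 1.4
tool_pos: [492.0, 340.1, 404.4]
tcp_rot: [-3.141, -0.0, 2.803]
contact_force: [-0.7, -0.0, 0.5]
opening: 0.996
grip_force: 0.0
time: 2.65
tool_pos: [491.2, 341.1, 404.2]
tcp_rot: [-3.141, 0.0, 1.927]
contact_force: [0.6, 0.1, 1.0]
opening: 0.995
grip_force: 0.0
time: 3.4
tool_pos: [491.2, 341.1, 404.4]
tcp_rot: [-3.141, 0.0, 1.529]
contact_force: [1.5, 0.2, 0.2]
opening: 0.999
grip_force: 0.0
t 3.4 pos [491.2 341.1 404.4] yaw 87.6 F [1.5 0.2 0.2] open 1.00
shift units now-axes [-0.02  0.02  0.09]  after-turn axes [-0.02  0.02  0.09]  turn -0.02
[494.30057641 419.88834502 373.83587104] [ 2.82718990e+00  5.19501550e-04 -4.29014122e-02]
```

View pics/w1.png

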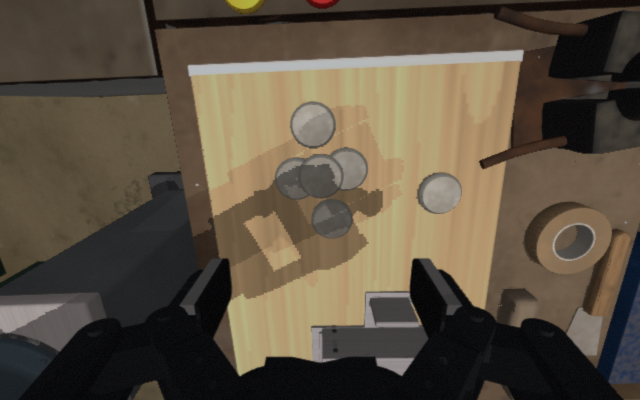

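```bash
python3 - <<'E'
from h import *
np.set_printoptions(precision=1,suppress=True)
C=cal("wrist")
print("e a b d f",ground("wrist",[(313,123),(348,168),(294,178),(332,217),(440,193)],46,C)); print("c",ground("wrist",[(321,175)],61,C))
print("board corners",ground("wrist",[(190,71),(522,57)],30,C))
E
```

```text
e a b d f [[485.7 397.2  46. ]
 [520.9 348.6  46. ]
 [462.2 340.1  46. ]
 [502.  293.1  46. ]
 [621.8 316.3  46. ]]
c [[491.7 345.7  61. ]]
board corners [[361.8 453.3  30. ]
 [699.9 452.   30. ]]
```

```bash
python3 -m creep '[[[0.04,0.02,0.6],0],[[0,0,0.7],0],[[0,0,0.7],0],[[0,0,0.6],0],[[0,0,0.5],0],[[0,0,0.3],0],[[0,0,0.2],0],[[0,0,0.1],0],[[0,0,0],0]]' 0
python3 plan.py 492 343 219 87.7; python3 w.py w2
```

```text
time: 4.58
tool_pos: [492.5, 343.2, 220.0]
tcp_rot: [3.141, -0.0, 1.529]
contact_force: [0.1, -0.2, -0.0]
opening: 0.998
grip_force: 0.0
t 4.6 pos [492.5 343.2 220. ] yaw 87.6 F [ 0.1 -0.2 -0. ] open 1.00
shift units now-axes [-0.   -0.01  0.02]  after-turn axes [-0.   -0.01  0.02]  turn -0.02
[495.72514378 421.98713932 189.55030033] [ 2.82771861e+00 -5.45707428e-04 -4.34259152e-02]
```

View pics/w2.png

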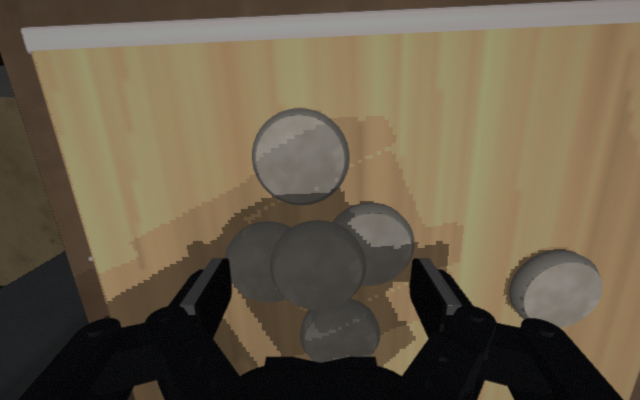

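```bash
python3 - <<'E'
from h import *
np.set_printoptions(precision=1,suppress=True)
C=cal("wrist")
print("e a f d",ground("wrist",[(300,156),(373,243),(556,287),(341,329)],46,C)); print("c",ground("wrist",[(318,266)],61,C))
E
```

```text
e a f d [[485.5 397.5  46. ]
 [519.8 351.4  46. ]
 [618.1 321.1  46. ]
 [502.3 298.9  46. ]]
c [[491.7 348.   61. ]]
```

```bash
python3 -m creep '[[[0.07,0,0.02],0],[[0,0,0],0]]' 0 40
python3 -m creep '[[[0,0,0],0],[[0,0,0],0],[[0,0,0],0],[[0,0,0],0],[[0,0,0],0],[[0,0,0],0]]' 1 40
python3 -m creep '[[[0,0,-0.1],0],[[0,0,-0.2],0],[[0,0,-0.5],0],[[0,0,-0.7],0],[[0,0,-0.5],0],[[0,0,0],0]]'
python3 - <<'E'
from h import *
cv2.imwrite("pics/top1.png",manip.camera("top")[:,:,::-1])
E
python3 w.py w3
```

```text
time: 4.88
tool_pos: [492.7, 346.9, 219.1]
tcp_rot: [3.141, -0.0, 1.529]
contact_force: [-1.0, 0.0, 0.7]
opening: 1.003
grip_force: 0.0
time: 5.62
tool_pos: [492.7, 346.6, 219.2]
tcp_rot: [3.141, -0.0, 1.529]
contact_force: [-1.7, -1.0, 5.4]
opening: 0.516
grip_force: 40.4
time: 6.38
tool_pos: [493.2, 346.9, 321.5]
tcp_rot: [3.137, -0.003, 1.529]
contact_force: [0.6, -0.5, -0.8]
opening: 0.513
grip_force: 40.9
[495.81513139 425.46626911 288.98279707] [ 2.82833431e+00 -1.68199497e-03 -4.35161957e-02]
```

View pics/w3.png

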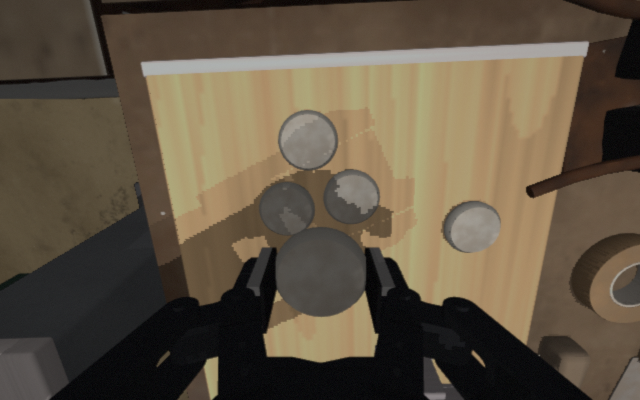

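```bash
cat > tray.py <<'E'
# fit tray pose (underside centre x,y, yaw deg) by silhouette IoU in the top picture
import sys
from h import *
from scipy.optimize import minimize
S=4
def box(x0,x1,y0,y1,z0,z1): return np.array([[x,y,z] for x in(x0,x1) for y in(y0,y1) for z in(z0,z1)],float)
TP=[box(-82,80,-100,100,0,4),box(-82,-77,-86,86,0,56),box(-135,-82,-30,30,0,4),box(-129,-121,-25,25,0,52),box(76,80,-90,90,0,7)]
def sil(q,parts,C,shape,z0=30):
    m=np.zeros(shape,np.uint8); R=Ro.from_euler('z',q[2],degrees=True).as_matrix()
    for b in parts:
        h=cv2.convexHull(((proj("top",b@R.T+[q[0],q[1],z0],C)+.5)*S*16).astype(np.int32))
        cv2.fillConvexPoly(m,h,255,shift=4)
    return cv2.resize(m,None,fx=1/S,fy=1/S,interpolation=cv2.INTER_AREA)/255.
def mask(im):
    f=im.astype(int); sat=f.max(2)-f.min(2); return ((sat<45)).astype(float)
def fit(im,parts,q0,C,win=None):
    M=mask(im); sh=(400*S,640*S)
    w=cv2.dilate(sil(q0,parts,C,sh),np.ones((25,25)))>0
    if win is not None: w&=win
    f=lambda q:np.sum(np.abs(sil(q,parts,C,sh)-M)[w])
    best=min((minimize(f,np.add(q0,d),method='Nelder-Mead',options=dict(initial_simplex=np.add(q0,d)+np.array([[0,0,0],[8,0,0],[0,8,0],[0,0,3]]),xatol=.1,fatol=.1)) for d in([0,0,0],[6,-6,2],[-6,6,-2])),key=lambda r:r.fun)
    return best.x,best.fun,M
if __name__=="__main__":
    im=manip.camera("top"); C=cal("top")
    q,e,M=fit(im,TP,[float(a) for a in sys.argv[1:4]],C)
    print("tray x y yaw",q.round(1),"err px",round(e))
    R=Ro.from_euler('z',q[2],degrees=True).as_matrix()
    for p in([46,0],[-28,0],[46,-58],[46,58],[-28,-58],[-28,58],[-125,0]): print(p,(R@[*p,0]+[q[0],q[1],0])[:2].round(1))
E
python3 tray.py 569 50 -92.3; python3 - <<'E'
from h import *
np.set_printoptions(precision=1,suppress=True)
C=cal("wrist")
print("e a b f",ground("wrist",[(308,140),(352,197),(287,208),(472,227)],46,C)); print("c rel",ground("wrist",[(321,272)],321.5-158,C))
from tray import mask
im=cv2.imread("pics/top1.png"); cv2.imwrite("pics/m.png",cv2.resize(np.vstack([im[150:270,190:460],np.dstack([mask(im)[150:270,190:460]*255]*3)]).astype(np.uint8),None,fx=2.4,fy=2.4))
E
```

```text
tray x y yaw [568.9  48.6 -91.9] err px 286
[46, 0] [567.3   2.7]
[-28, 0] [569.8  76.6]
[46, -58] [509.4   4.6]
[46, 58] [625.3   0.7]
[-28, -58] [511.8  78.6]
[-28, 58] [627.8  74.7]
[-125, 0] [573.  173.6]
e a b f [[483.9 395.8  46. ]
 [517.1 348.5  46. ]
 [463.6 341.3  46. ]
 [617.2 317.9  46. ]]
c rel [[492.  351.1 163.5]]
```

View pics/m.png

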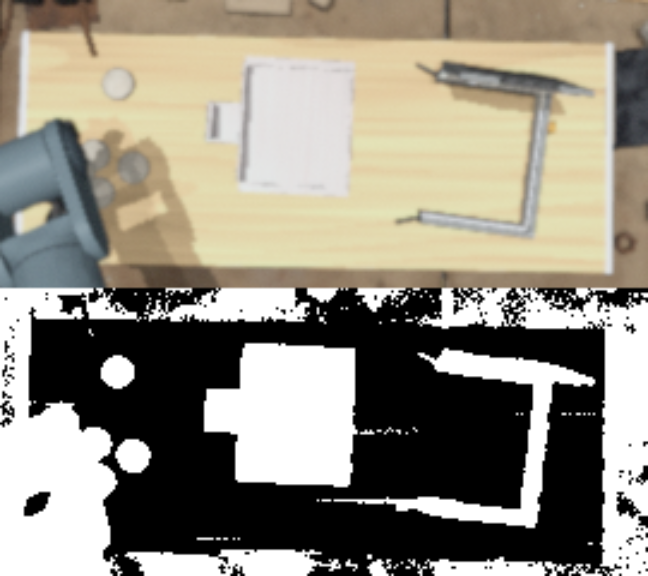

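```bash
python3 - <<'E'
from tray import *
np.set_printoptions(precision=1,suppress=True)
C=cal("top"); im=cv2.imread("pics/top1.png"); q,e,M=fit(im,TP,[569,48.6,-91.9],C); s=sil(q,TP,C,(1600,2560))
print(q,e)
for r in(178,190,203,215,228): 
    print(r,"M",np.where(M[r,270:345])[0][[0,-1]]+270,"S",np.where(s[r,270:345]>.5)[0][[0,-1]]+270)
for c in(300,320,330): print(c,"M",np.where(M[168:240,c])[0][[0,-1]]+168,"S",np.where(s[168:240,c]>.5)[0][[0,-1]]+168)
M0=mask(cv2.imread("pics/top0.png")); n,l,st,ce=cv2.connectedComponentsWithStats(M0[160:262,202:270].astype(np.uint8))
for i in range(1,n):
    if st[i,4]>60: print(st[i],ce[i]+[202,160],ground("top",ce[i]+[202,160],39,C))
E
```

```text
[568.1  48.7 -91.8] 287.7019607843137
178 M [291 337] S [291 337]
190 M [290 337] S [290 336]
203 M [275 336] S [275 336]
215 M [288 336] S [289 335]
228 M [288 335] S [289 334]
300 M [173 230] S [174 230]
320 M [174 231] S [175 231]
330 M [175 238] S [175 231]
[ 0  0 23 20 80] [210.6 163.1] [[699.4 414.8  39. ]]
[24  0 23  3 61] [236.6 161. ] [[708.7 323.2  39. ]]
[48  0 20  4 62] [260.  161.3] [[709.5 240.4  39. ]]
[ 30  18  14  14 151] [238.6 184.5] [[625.4 313.5  39. ]]
[  5  48  31  30 535] [224.8 222.5] [[490.5 358.   39. ]]
[ 36  53  15  14 163] [245.  219.4] [[502.7 287.2  39. ]]
```

```bash
python3 plan.py 567 4 322 88.1; python3 -m creep '[[[-0.5,0.13,0],0],[[-0.7,0.17,0],0],[[-0.8,0.17,0],0],[[-0.8,0.17,0],0],[[-0.8,0.17,0],0],[[-0.8,0.17,0],0],[[-0.8,0.17,0],0],[[-0.8,0.17,0],0],[[-0.5,0.1,0],0],[[-0.3,0,0],0]]'; python3 -m creep '[[[0,0,0],0],[[0,0,0],0]]' ;python3 plan.py 567 4 322 88.1;  python3 w.py w4
```

```text
t 6.5 pos [492.  346.3 317.2] yaw 87.6 F [-0.3 -0.3 -0.4] open 0.51
shift units now-axes [-6.78  1.79 -0.09]  after-turn axes [-6.79  1.73 -0.1 ]  turn -0.1
time: 7.78
tool_pos: [548.8, 2.8, 317.2]
tcp_rot: [-3.139, -0.0, 1.527]
contact_force: [-0.0, 0.3, -1.1]
opening: 0.514
grip_force: 40.9
time: 8.02
tool_pos: [548.9, 4.7, 318.2]
tcp_rot: [-3.141, -0.0, 1.529]
contact_force: [-0.1, 0.3, -0.4]
opening: 0.515
grip_force: 40.9
t 8.0 pos [548.9   4.7 318.2] yaw 87.6 F [-0.1  0.3 -0.4] open 0.51
shift units now-axes [ 0.    0.36 -0.08]  after-turn axes [-0.    0.36 -0.08]  turn -0.09
[551.96674054  83.4889425  287.79123865] [ 2.82791584e+00  8.18375983e-04 -4.27634467e-02]
```

View pics/w4.png

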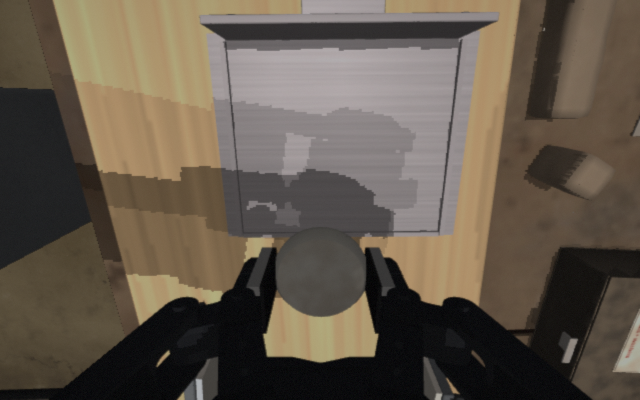

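```bash
python3 - <<'E'
from h import *
np.set_printoptions(precision=1,suppress=True)
C=cal("wrist"); print(ground("wrist",[(228,237),(454,236)],34,C),"plate top",ground("wrist",[(201,17),(498,14)],86,C),"base",ground("wrist",[(226,47),(463,44)],38,C))
print("puck",ground("wrist",[(321,272)],318.2-158,C))
from tray import *
C=cal("top");q=[568.5,48.6,-91.9];R=Ro.from_euler('z',q[2],degrees=True).as_matrix()
print("pred",np.array([[80,-100,0],[80,100,0],[-82,-86,0],[-82,86,0]])@R.T+[q[0],q[1],0])
E
```

```text
[[464.5 -29.6  34. ]
 [666.3 -37.2  34. ]] plate top [[485.4 131.6  86. ]
 [655.5 125.8  86. ]] base [[484.7 123.   38. ]
 [657.2 117.6  38. ]]
puck [[549.    7.  160.2]]
pred [[465.9 -28.    0. ]
 [665.8 -34.7   0. ]
 [485.3 133.4   0. ]
 [657.2 127.7   0. ]]
```

```bash
python3 -m creep '[[[-0.05,0.36,0.2],0],[[0,0,0.5],0],[[0,0,0.6],0],[[0,0,0.4],0],[[0,0,0.2],0],[[0,0,0.1],0],[[0,0,0.1],0],[[0,0,0.06],0],[[0,0,0],0]]'; python3 plan.py 567 2 209.5 87.6
```

```text
time: 9.2
tool_pos: [567.1, 0.6, 210.8]
tcp_rot: [3.141, 0.0, 1.529]
contact_force: [0.2, -0.1, -1.0]
opening: 0.516
grip_force: 40.9
t 9.2 pos [567.1   0.6 210.8] yaw 87.6 F [ 0.2 -0.1 -1. ] open 0.52
shift units now-axes [ 0.03 -0.    0.03]  after-turn axes [ 0.03 -0.    0.03]  turn -0.0
```

```bash
python3 -m creep '[[[0,0,0.03],0],[[0,0,0],0]]'; python3 -m creep '[[[0,0,0],0],[[0,0,0],0],[[0,0,-0.1],0],[[0,0,-0.5],0],[[0,0,-0.7],0],[[0,0,-0.5],0]]' 0
python3 -m creep '[[[0.5,-0.14,0],0],[[0.7,-0.2,0],0],[[0.8,-0.2,0],0],[[0.8,-0.2,0],0],[[0.8,-0.2,0],0],[[0.8,-0.2,0],0],[[0.7,-0.2,0],0],[[0.4,-0.2,0],0],[[0.2,0,0],0],[[0,0,0],0]]'
python3 plan.py 502.5 290 203 87.6; python3 w.py w5; python3 tray.py 568.5 48.6 -91.9
```

```text
time: 9.45
tool_pos: [567.2, 0.6, 209.4]
tcp_rot: [3.141, 0.0, 1.529]
contact_force: [0.6, -0.4, 0.3]
opening: 0.511
grip_force: 40.9
time: 10.2
tool_pos: [567.3, 0.6, 301.2]
tcp_rot: [3.14, 0.0, 1.529]
contact_force: [-0.0, -1.0, 0.6]
opening: 0.999
grip_force: 0.0
time: 11.45
tool_pos: [502.4, 288.8, 299.4]
tcp_rot: [3.141, 0.0, 1.529]
contact_force: [-1.0, 0.1, -0.1]
opening: 1.003
grip_force: 0.0
t 11.4 pos [502.4 288.8 299.4] yaw 87.6 F [-1.   0.1 -0.1] open 1.00
shift units now-axes [0.03 0.   1.93]  after-turn axes [0.02 0.   1.93]  turn 0.0
[505.51156162 367.58115792 268.98363161] [ 2.82746098e+00 -6.55957200e-04 -4.29595728e-02]
tray x y yaw [568.8  48.5 -91.9] err px 269
[46, 0] [567.3   2.5]
[-28, 0] [569.8  76.4]
[46, -58] [509.3   4.4]
[46, 58] [6.253e+02 6.000e-01]
[-28, -58] [511.8  78.4]
[-28, 58] [627.7  74.5]
[-125, 0] [573.  173.4]
```

View pics/w5.png

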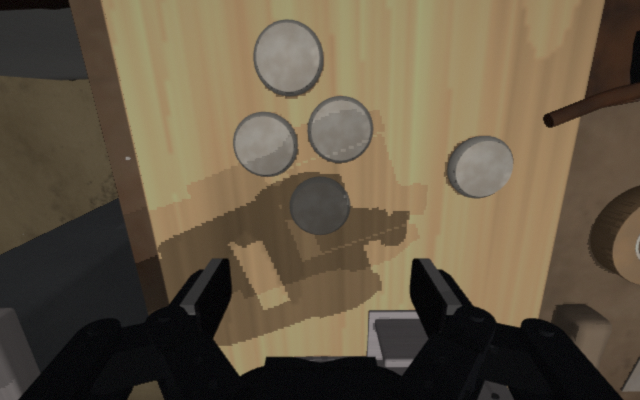

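```bash
python3 - <<'E'
from h import *
np.set_printoptions(precision=1,suppress=True)
C=cal("wrist"); print("d e a b f",ground("wrist",[(320,205),(288,57),(340,128),(265,143),(481,166)],46,C))
E
```

```text
d e a b f [[502.2 290.8  46. ]
 [485.8 394.2  46. ]
 [518.8 347.2  46. ]
 [465.2 339.1  46. ]
 [620.7 315.6  46. ]]
```

```bash
python3 -m creep '[[[0.03,0,0.3],0],[[0,0,0.6],0],[[0,0,0.5],0],[[0,0,0.3],0],[[0,0,0.15],0],[[0,0,0.08],0],[[0,0,0],0]]' 0 40
python3 -m creep '[[[0,0,0],0],[[0,0,0],0],[[0,0,0],0],[[0,0,0],0],[[0,0,0],0],[[0,0,0],0]]' 1 40
python3 -m creep '[[[0,0,-0.1],0],[[0,0,-0.5],0],[[0,0,-0.7],0],[[0,0,-0.6],0],[[0,0,0],0]]'; python3 plan.py 569.8 76 302 87.6
```

```text
time: 12.42
tool_pos: [502.4, 290.2, 203.1]
tcp_rot: [3.141, -0.0, 1.529]
contact_force: [0.8, -0.8, 1.6]
opening: 1.0
grip_force: 0.0
time: 13.18
tool_pos: [502.4, 290.3, 203.8]
tcp_rot: [3.141, -0.0, 1.529]
contact_force: [-2.4, -0.4, 4.3]
opening: 0.521
grip_force: 40.0
time: 13.8
tool_pos: [503.1, 290.4, 300.7]
tcp_rot: [3.136, -0.002, 1.529]
contact_force: [-0.1, -1.1, -0.4]
opening: 0.513
grip_force: 40.9
t 13.8 pos [503.1 290.4 300.7] yaw 87.6 F [-0.1 -1.1 -0.4] open 0.51
shift units now-axes [-4.23  1.51 -0.03]  after-turn axes [-4.23  1.51 -0.03]  turn -0.0
```

```bash
python3 -m creep '[[[-0.4,0.15,0],0],[[-0.7,0.2,0],0],[[-0.7,0.25,0],0],[[-0.7,0.25,0],0],[[-0.7,0.25,0],0],[[-0.6,0.2,0],0],[[-0.3,0.15,0],0],[[-0.1,0.05,0],0],[[0,0,0],0]]'
python3 -m creep '[[[0,0,0.3],0],[[0,0,0.6],0],[[0,0,0.5],0],[[0,0,0.2],0],[[0,0,0.1],0],[[0,0,0.08],0],[[0,0,0.04],0],[[0,0,0],0]]'; python3 plan.py 569.8 75 208.5 87.6
```

```text
time: 14.92
tool_pos: [568.1, 77.6, 297.3]
tcp_rot: [-3.141, -0.0, 1.529]
contact_force: [-0.0, 0.4, -0.7]
opening: 0.518
grip_force: 40.9
time: 15.92
tool_pos: [568.7, 77.2, 207.8]
tcp_rot: [3.141, -0.0, 1.529]
contact_force: [-1.0, 0.9, 4.4]
opening: 0.512
grip_force: 41.3
t 15.9 pos [568.7  77.2 207.8] yaw 87.6 F [-1.   0.9  4.4] open 0.51
shift units now-axes [-0.04  0.02 -0.01]  after-turn axes [-0.04  0.02 -0.01]  turn -0.0
```

```bash
python3 -m creep '[[[0,0,0],0],[[0,0,0],0],[[0,0,-0.1],0],[[0,0,-0.5],0],[[0,0,-0.7],0],[[0,0,-0.5],0]]' 0
python3 -m creep '[[[0.5,-0.14,0],0],[[0.7,-0.2,0],0],[[0.8,-0.25,0],0],[[0.8,-0.25,0],0],[[0.8,-0.25,0],0],[[0.8,-0.25,0],0],[[0.8,-0.25,0],0],[[0.6,-0.2,0],0],[[0.4,-0.1,0],0],[[0.06,0,0],0]]'
python3 -m creep '[[[0,0,0],0]]'
python3 plan.py 485.8 395 203 87.6; python3 tray.py 568.5 48.6 -91.9 | head -1
```

```text
time: 16.68
tool_pos: [568.5, 77.1, 298.6]
tcp_rot: [3.14, 0.0, 1.529]
contact_force: [0.4, 0.2, -0.7]
opening: 1.004
grip_force: 0.0
time: 17.92
tool_pos: [486.9, 394.6, 296.8]
tcp_rot: [3.141, 0.0, 1.53]
contact_force: [0.5, -0.7, 1.2]
opening: 1.006
grip_force: 0.0
time: 18.05
tool_pos: [487.4, 393.3, 296.7]
tcp_rot: [3.142, 0.0, 1.528]
contact_force: [-0.5, -0.7, -0.1]
opening: 1.002
grip_force: 0.0
t 18.1 pos [487.4 393.3 296.7] yaw 87.6 F [-0.5 -0.7 -0.1] open 1.00
shift units now-axes [ 0.03 -0.03  1.87]  after-turn axes [ 0.03 -0.03  1.87]  turn -0.01
tray x y yaw [568.6  48.7 -92.3] err px 284
```

```bash
python3 -m creep '[[[0.03,-0.03,0.3],0],[[0,0,0.6],0],[[0,0,0.5],0],[[0,0,0.3],0],[[0,0,0.1],0],[[0,0,0.07],0],[[0,0,0],0]]' 0 40
python3 -m creep '[[[0,0,0],0],[[0,0,0],0],[[0,0,0],0],[[0,0,0],0],[[0,0,0],0],[[0,0,0],0]]' 1 40
python3 -m creep '[[[0,0,-0.1],0],[[0,0,-0.5],0],[[0,0,-0.7],0],[[0,0,-0.6],0],[[0,0,0],-1],[[0,0,0],-1],[[0,0,0],-1],[[0,0,0],-1],[[0,0,0],-1],[[0,0,0],-1]]'
python3 -m creep '[[[0,0,0],-1],[[0,0,0],-1],[[0,0,0],-1],[[0,0,0],-1],[[0,0,0],-1],[[0,0,0],-1],[[0,0,0],-1],[[0,0,0],-1],[[0,0,0],-1],[[0,0,0],-1]]'
python3 -m creep '[[[0,0,0],-1],[[0,0,0],-1],[[0,0,0],0]]'
python3 plan.py 625 2.5 302 178
```

```text
time: 18.98
tool_pos: [485.8, 395.5, 203.8]
tcp_rot: [3.141, -0.001, 1.529]
contact_force: [-0.2, -0.1, 0.7]
opening: 1.0
grip_force: 0.0
time: 19.73
tool_pos: [485.8, 395.6, 204.2]
tcp_rot: [3.141, -0.0, 1.529]
contact_force: [-2.1, -1.8, 5.3]
opening: 0.519
grip_force: 40.4
time: 20.98
tool_pos: [485.4, 395.3, 298.0]
tcp_rot: [-3.141, 0.0, 2.055]
contact_force: [-0.4, 0.2, -0.6]
opening: 0.514
grip_force: 40.9
time: 22.22
tool_pos: [485.4, 395.3, 298.0]
tcp_rot: [-3.141, -0.0, 2.928]
contact_force: [0.2, 0.1, -1.1]
opening: 0.518
grip_force: 40.9
time: 22.6
tool_pos: [485.5, 395.3, 298.0]
tcp_rot: [-3.141, -0.0, 3.098]
contact_force: [-0.6, 0.4, -0.5]
opening: 0.514
grip_force: 40.9
t 22.6 pos [485.5 395.3 298. ] yaw 177.5 F [-0.6  0.4 -0.5] open 0.51
shift units now-axes [-3.13 -7.73 -0.08]  after-turn axes [-3.06 -7.75 -0.08]  turn -0.09
```

```bash
python3 -m creep '[[[-0.2,-0.5,0],0],[[-0.34,-0.85,0],0],[[-0.34,-0.85,0],0],[[-0.34,-0.85,0],0],[[-0.34,-0.85,0],0],[[-0.34,-0.85,0],0],[[-0.34,-0.85,0],0],[[-0.34,-0.85,0],0],[[-0.34,-0.85,0],0],[[-0.21,-0.43,0],0]]'
python3 -m creep '[[[0,0,0],0],[[0,0,0],0]]'; python3 plan.py 625 2.5 209 178
```

```text
time: 23.85
tool_pos: [626.1, 0.7, 298.2]
tcp_rot: [3.142, 0.0, 3.096]
contact_force: [0.1, 0.4, -0.8]
opening: 0.518
grip_force: 41.0
time: 24.1
tool_pos: [625.3, 3.7, 297.9]
tcp_rot: [3.141, -0.001, 3.1]
contact_force: [-0.7, -0.2, -0.3]
opening: 0.511
grip_force: 41.0
t 24.1 pos [625.3   3.7 297.9] yaw 177.6 F [-0.7 -0.2 -0.3] open 0.51
shift units now-axes [ 0.   -0.03  1.78]  after-turn axes [ 0.01 -0.02  1.78]  turn -0.08
```

```bash
python3 -m creep '[[[0,-0.03,0.3],0],[[0,0,0.6],0],[[0,0,0.5],0],[[0,0,0.2],0],[[0,0,0.1],0],[[0,0,0.06],0],[[0,0,0.03],0],[[0,0,0],0]]'
python3 -m creep '[[[0,0,0],0],[[0,0,0],0],[[0,0,-0.1],0],[[0,0,-0.5],0],[[0,0,-0.7],0],[[0,0,-0.5],0]]' 0.2
python3 -m creep '[[[0.05,0.5,0],0],[[0.05,0.7,0],0],[[0.05,0.8,0],0],[[0.05,0.8,0],0],[[0.05,0.8,0],0],[[0.05,0.8,0],0],[[0.05,0.8,0],0],[[0,0.6,0],0],[[0,0.4,0],0],[[0,0.05,0],0]]' 0
python3 -m creep '[[[0,0,0],0]]'
python3 plan.py 621 315.5 203 177.6;python3 tray.py 568.5 48.6 -91.9 | head -1
```

```text
time: 25.1
tool_pos: [625.8, 1.1, 209.2]
tcp_rot: [-3.141, 0.001, 3.099]
contact_force: [-0.3, 0.9, -0.8]
opening: 0.517
grip_force: 41.0
time: 25.85
tool_pos: [625.9, 1.1, 300.9]
tcp_rot: [-3.141, 0.002, 3.1]
contact_force: [0.2, -0.2, 0.7]
opening: 0.794
grip_force: 0.0
time: 27.1
tool_pos: [621.2, 314.9, 298.8]
tcp_rot: [-3.141, 0.0, 3.101]
contact_force: [0.4, -0.1, 0.0]
opening: 1.001
grip_force: 0.0
time: 27.22
tool_pos: [621.4, 313.5, 298.6]
tcp_rot: [-3.141, -0.0, 3.099]
contact_force: [-0.1, -0.8, 0.6]
opening: 0.999
grip_force: 0.0
t 27.2 pos [621.4 313.5 298.6] yaw 177.6 F [-0.1 -0.8  0.6] open 1.00
shift units now-axes [0.01 0.04 1.91]  after-turn axes [0.01 0.04 1.91]  turn -0.01
tray x y yaw [568.5  48.7 -92.2] err px 272
```

```bash
python3 -m creep '[[[0,0.04,0.3],0],[[0,0,0.6],0],[[0,0,0.5],0],[[0,0,0.3],0],[[0,0,0.12],0],[[0,0,0.08],0],[[0,0,0],0]]' 0 40
python3 -m creep '[[[0,0,0],0],[[0,0,0],0],[[0,0,0],0],[[0,0,0],0],[[0,0,0],0],[[0,0,0],0]]' 1 40
python3 -m creep '[[[0,0,-0.1],0],[[0,0,-0.5],0],[[0,0,-0.7],0],[[0,0,-0.6],0],[[0,0,0],0]]'
python3 -m creep '[[[0.15,-0.5,0],0],[[0.25,-0.7,0],0],[[0.25,-0.8,0],0],[[0.25,-0.8,0],0],[[0.25,-0.8,0],0],[[0.25,-0.8,0],0],[[0.25,-0.8,0],0],[[0.2,-0.6,0],0],[[0.14,-0.4,0],0],[[0,-0.1,0],0]]'
python3 -m creep '[[[0,0,0],0],[[0,0,0],0]]'; python3 plan.py 509 5 209 177.6
```

```text
time: 28.15
tool_pos: [621.6, 316.2, 204.3]
tcp_rot: [3.141, 0.001, 3.1]
contact_force: [0.8, 0.1, 0.2]
opening: 1.003
grip_force: 0.0
time: 28.9
tool_pos: [621.8, 316.2, 204.7]
tcp_rot: [3.141, 0.001, 3.1]
contact_force: [-0.9, -0.9, 5.4]
opening: 0.513
grip_force: 40.5
time: 29.52
tool_pos: [622.3, 316.6, 303.5]
tcp_rot: [3.139, 0.007, 3.1]
contact_force: [0.3, -0.5, -1.0]
opening: 0.508
grip_force: 40.2
time: 30.78
tool_pos: [507.9, 4.9, 297.7]
tcp_rot: [3.141, -0.002, 3.098]
contact_force: [-0.1, 0.0, -0.3]
opening: 0.519
grip_force: 40.2
time: 31.02
tool_pos: [508.9, 6.2, 298.5]
tcp_rot: [3.141, -0.0, 3.1]
contact_force: [0.2, -0.1, -0.9]
opening: 0.513
grip_force: 40.2
t 31.0 pos [508.9   6.2 298.5] yaw 177.6 F [ 0.2 -0.1 -0.9] open 0.51
shift units now-axes [-0.   -0.03  1.79]  after-turn axes [-0.   -0.02  1.79]  turn 0.01
```

```bash
python3 -m creep '[[[0,-0.03,0.3],0],[[0,0,0.6],0],[[0,0,0.5],0],[[0,0,0.2],0],[[0,0,0.1],0],[[0,0,0.06],0],[[0,0,0.03],0],[[0,0,0],0]]'
python3 -m creep '[[[0,0,0],0],[[0,0,0],0],[[0,0,-0.1],0],[[0,0,-0.5],0],[[0,0,-0.7],0],[[0,0,-0.5],0]]' 0.2
python3 -m creep '[[[0.01,0.5,0],0],[[0.01,0.8,0],0],[[0.01,0.85,0],0],[[0.01,0.85,0],0],[[0.01,0.85,0],0],[[0.01,0.85,0],0],[[0.01,0.85,0],0],[[0,0.75,0],0],[[0,0.5,0],0],[[0,0.05,0],0]]' 0
python3 -m creep '[[[0,0,0],0]]'
python3 plan.py 519 347 203 177.6;python3 tray.py 568.5 48.6 -91.9 | head -1; python3 w.py w6
```

```text
time: 32.02
tool_pos: [508.9, 4.0, 209.7]
tcp_rot: [-3.141, 0.001, 3.099]
contact_force: [-0.0, 0.1, -1.4]
opening: 0.514
grip_force: 40.2
time: 32.78
tool_pos: [508.9, 4.1, 301.2]
tcp_rot: [-3.141, 0.002, 3.1]
contact_force: [0.1, -0.2, 1.1]
opening: 0.803
grip_force: 0.0
time: 34.02
tool_pos: [519.3, 347.6, 299.5]
tcp_rot: [3.141, 0.0, 3.102]
contact_force: [0.9, -0.5, -0.9]
opening: 1.004
grip_force: 0.0
time: 34.15
tool_pos: [519.5, 346.0, 299.2]
tcp_rot: [-3.141, -0.0, 3.099]
contact_force: [-0.6, 0.2, -0.2]
opening: 1.001
grip_force: 0.0
t 34.1 pos [519.5 346.  299.2] yaw 177.6 F [-0.6  0.2 -0.2] open 1.00
shift units now-axes [0.01 0.02 1.92]  after-turn axes [0.01 0.02 1.92]  turn -0.0
tray x y yaw [569.   48.3 -91.9] err px 282
[440.40849776 348.85048953 268.72198634] [2.82824441e+00 9.89560576e-04 1.52662022e+00]
```

View pics/w6.png

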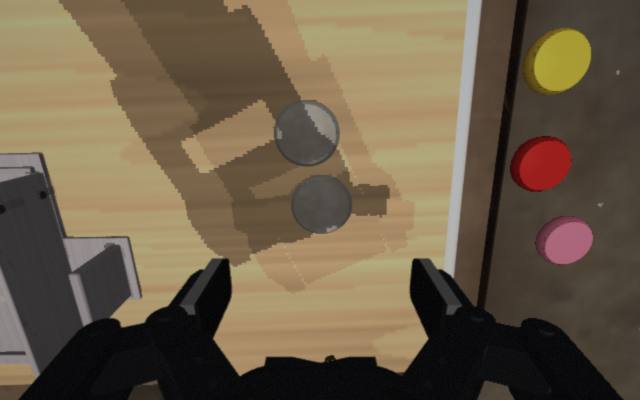

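```bash
python3 -m creep '[[[0,0.02,0.3],0],[[0,0,0.6],0],[[0,0,0.5],0],[[0,0,0.3],0],[[0,0,0.12],0],[[0,0,0.1],0],[[0,0,0],0]]' 0 40
python3 -m creep '[[[0,0,0],0],[[0,0,0],0],[[0,0,0],0],[[0,0,0],0],[[0,0,0],0],[[0,0,0],0]]' 1 40
python3 -m creep '[[[0,0,-0.1],0],[[0,0,-0.5],0],[[0,0,-0.7],0],[[0,0,-0.6],0],[[0,0,0],0]]'
python3 -m creep '[[[-0.2,-0.4,0],0],[[-0.28,-0.6,0],0],[[-0.3,-0.7,0],0],[[-0.3,-0.7,0],0],[[-0.3,-0.7,0],0],[[-0.3,-0.7,0],0],[[-0.3,-0.7,0],0],[[-0.25,-0.5,0],0],[[-0.15,-0.3,0],0],[[0,-0.07,0],0]]'
python3 -m creep '[[[0,0,0],0],[[0,0,0],0]]'; python3 plan.py 627 74 209 177.6
```

```text
time: 35.12
tool_pos: [519.8, 347.5, 203.5]
tcp_rot: [3.141, 0.001, 3.1]
contact_force: [0.4, 0.0, 0.5]
opening: 1.0
grip_force: 0.0
time: 35.88
tool_pos: [519.9, 347.6, 204.3]
tcp_rot: [3.141, 0.001, 3.1]
contact_force: [-1.5, -0.3, 6.1]
opening: 0.51
grip_force: 40.4
time: 36.5
tool_pos: [520.4, 347.8, 301.1]
tcp_rot: [3.139, 0.005, 3.1]
contact_force: [0.6, -0.4, -0.5]
opening: 0.508
grip_force: 40.9
time: 37.75
tool_pos: [627.1, 73.0, 297.0]
tcp_rot: [3.141, -0.002, 3.098]
contact_force: [-0.1, 1.3, -0.6]
opening: 0.51
grip_force: 40.9
time: 38.0
tool_pos: [626.8, 75.0, 298.0]
tcp_rot: [3.141, -0.0, 3.101]
contact_force: [-0.0, 1.0, -0.7]
opening: 0.511
grip_force: 40.9
t 38.0 pos [626.8  75.  298. ] yaw 177.7 F [-0.   1.  -0.7] open 0.51
shift units now-axes [-0.   -0.02  1.78]  after-turn axes [-0.   -0.02  1.78]  turn 0.01
```

```bash
python3 -m creep '[[[0,-0.02,0.3],0],[[0,0,0.6],0],[[0,0,0.5],0],[[0,0,0.2],0],[[0,0,0.1],0],[[0,0,0.06],0],[[0,0,0.02],0],[[0,0,0],0]]'
python3 -m creep '[[[0,0,0],0],[[0,0,0],0],[[0,0,-0.1],0],[[0,0,-0.5],0],[[0,0,-0.7],0],[[0,0,-0.5],0]]' 0.37
python3 -m creep '[[[0.2,0.4,0],0],[[0.35,0.6,0],0],[[0.45,0.65,0],0],[[0.5,0.7,0],0],[[0.5,0.7,0],0],[[0.5,0.7,0],0],[[0.4,0.6,0],0],[[0.3,0.5,0],0],[[0.2,0.3,0],0],[[0.06,0,0],0]]' 0
python3 -m creep '[[[0,0,0],0]]'
python3 plan.py 465 339.5 203 177.6;python3 tray.py 568.5 48.6 -91.9 | head -1; python3 -c "
from h import *
cv2.imwrite('pics/top2.png',manip.camera('top')[:,:,::-1])"
```

```text
time: 39.0
tool_pos: [627.9, 73.0, 211.3]
tcp_rot: [-3.141, 0.002, 3.1]
contact_force: [-3.4, -1.5, 5.2]
opening: 0.513
grip_force: 41.9
time: 39.75
tool_pos: [627.3, 73.6, 300.9]
tcp_rot: [3.141, 0.002, 3.1]
contact_force: [-0.2, 0.3, -0.0]
opening: 0.628
grip_force: 0.0
time: 41.0
tool_pos: [463.9, 338.6, 298.2]
tcp_rot: [-3.141, -0.001, 3.102]
contact_force: [-0.1, -0.3, 0.2]
opening: 0.999
grip_force: 0.0
time: 41.12
tool_pos: [465.0, 337.3, 298.7]
tcp_rot: [-3.141, -0.001, 3.099]
contact_force: [-0.5, 0.8, 1.2]
opening: 0.998
grip_force: 0.0
t 41.1 pos [465.  337.3 298.7] yaw 177.6 F [-0.5  0.8  1.2] open 1.00
shift units now-axes [0.   0.04 1.91]  after-turn axes [0.   0.04 1.91]  turn -0.01
tray x y yaw [568.9  49.8 -91.2] err px 283
```

```bash
python3 -m creep '[[[0,0.04,0.3],0],[[0,0,0.6],0],[[0,0,0.5],0],[[0,0,0.3],0],[[0,0,0.12],0],[[0,0,0.09],0],[[0,0,0],0]]' 0 40
python3 -m creep '[[[0,0,0],0],[[0,0,0],0],[[0,0,0],0],[[0,0,0],0],[[0,0,0],0],[[0,0,0],0]]' 1 40
python3 -m creep '[[[0,0,-0.1],0],[[0,0,-0.5],0],[[0,0,-0.7],0],[[0,0,-0.7],0],[[0,0,-0.5],0]]'
python3 -m creep '[[[-0.3,-0.4,0],0],[[-0.4,-0.6,0],0],[[-0.4,-0.65,0],0],[[-0.4,-0.65,0],0],[[-0.4,-0.65,0],0],[[-0.4,-0.65,0],0],[[-0.4,-0.65,0],0],[[-0.4,-0.65,0],0],[[-0.3,-0.4,0],0],[[0,0,0],0]]'
python3 -m creep '[[[0,0,0],0]]'; python3 plan.py 511 77 209 177.6; python3 w.py w7
```

```text
time: 42.1
tool_pos: [465.4, 339.8, 204.1]
tcp_rot: [3.141, 0.001, 3.099]
contact_force: [-0.3, 1.5, -0.1]
opening: 1.003
grip_force: 0.0
time: 42.85
tool_pos: [465.5, 339.9, 204.8]
tcp_rot: [3.141, 0.001, 3.1]
contact_force: [-2.1, -1.1, 4.9]
opening: 0.51
grip_force: 40.1
time: 43.48
tool_pos: [465.3, 339.8, 330.7]
tcp_rot: [3.141, 0.002, 3.1]
contact_force: [0.4, -0.6, -0.9]
opening: 0.509
grip_force: 40.9
time: 44.72
tool_pos: [624.5, 66.7, 328.7]
tcp_rot: [3.141, 0.0, 3.098]
contact_force: [-0.1, 0.9, -0.7]
opening: 0.511
grip_force: 40.9
time: 44.85
tool_pos: [623.6, 68.5, 328.4]
tcp_rot: [3.141, -0.001, 3.1]
contact_force: [0.9, 0.9, 0.8]
opening: 0.51
grip_force: 40.9
t 44.9 pos [623.6  68.5 328.4] yaw 177.6 F [0.9 0.9 0.8] open 0.51
shift units now-axes [2.25 0.07 2.39]  after-turn axes [2.26 0.07 2.39]  turn 0.01
[544.35956363  71.65420558 298.01922204] [2.82886626e+00 1.65386022e-04 1.52790829e+00]
```

View pics/w7.png

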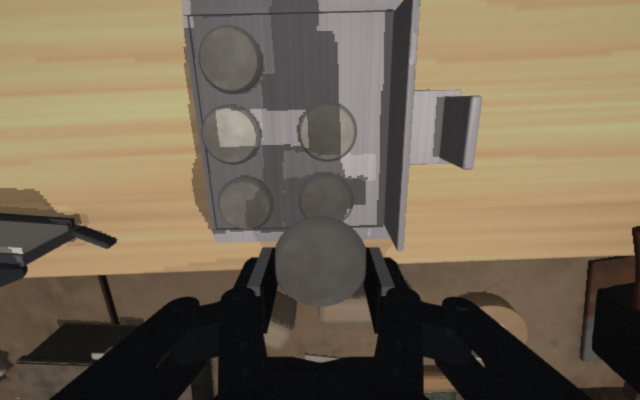

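```bash
python3 - <<'E'
from h import *
np.set_printoptions(precision=1,suppress=True)
C=cal("wrist"); P=ground("wrist",[(230,58),(232,134),(246,203),(328,132),(326,199)],50,C);print("f c e d a",P)
R=Ro.from_euler('z',-91.6,degrees=True).as_matrix(); print("in tray",(P-[568.8,49,30])@R)
# flatness: image colours/edge around a for tilt is hard; ellipse extents
im=cv2.imread("pics/w7.png"); cv2.imwrite("pics/w7c.png",cv2.resize(im[90:250,190:420],None,fx=3.4,fy=3.4,interpolation=cv2.INTER_CUBIC))
E
python3 tray.py 568.5 48.6 -91.9 | head -1
```

```text
f c e d a [[512.3   7.1  50. ]
 [566.7   1.5  50. ]
 [624.1   5.8  50. ]
 [568.4  76.8  50. ]
 [623.4  73.2  50. ]]
in tray [[ 43.5 -55.3  20. ]
 [ 47.6  -0.7  20. ]
 [ 41.6  56.5  20. ]
 [-27.8  -1.2  20. ]
 [-25.8  53.9  20. ]]
tray x y yaw [569.1  50.9 -90.6] err px 1565
```

View pics/w7c.png

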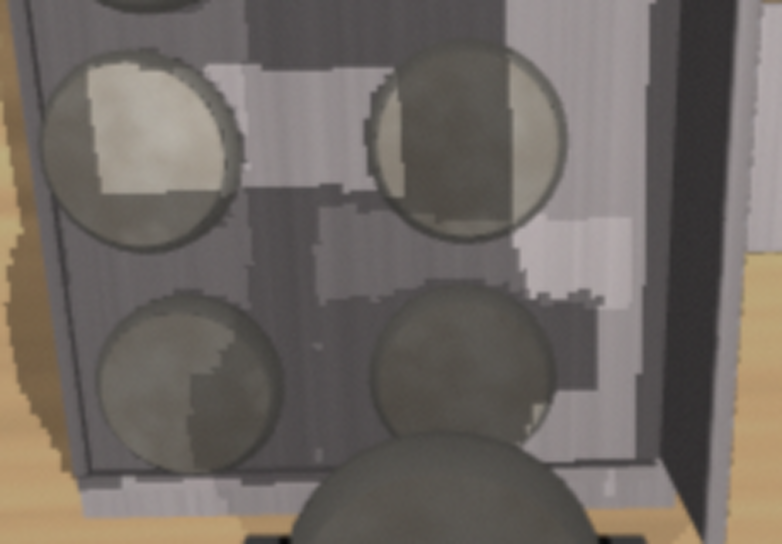

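```bash
python3 -m creep '[[[0.3,0,0],0],[[0.5,0.02,0],0],[[0.6,0.02,0.1],0],[[0.5,0.02,0.2],0],[[0.3,0.02,0.2],0],[[0.05,0,0.1],0],[[0,0,0],0]]'
python3 -m creep '[[[0,0,0.3],0],[[0,0,0.6],0],[[0,0,0.5],0],[[0,0,0.2],0],[[0,0,0.1],0],[[0,0,0.04],0],[[0,0,0.03],0],[[0,0,0],0]]'; python3 plan.py 513 77 209 177.6
```

```text
time: 45.82
tool_pos: [511.8, 76.9, 298.7]
tcp_rot: [3.142, 0.0, 3.1]
contact_force: [0.1, 0.9, -0.7]
opening: 0.515
grip_force: 40.9
time: 46.82
tool_pos: [512.1, 76.5, 211.0]
tcp_rot: [3.142, 0.002, 3.099]
contact_force: [0.2, 0.6, 0.3]
opening: 0.511
grip_force: 40.9
t 46.8 pos [512.1  76.5 211. ] yaw 177.6 F [0.2 0.6 0.3] open 0.51
shift units now-axes [-0.02  0.01  0.04]  after-turn axes [-0.02  0.01  0.04]  turn -0.0
```

```bash
python3 -m creep '[[[0,0,0.03],0],[[0,0,0],0]]'; python3 -m creep '[[[0,0,0],0],[[0,0,0],0],[[0,0,-0.1],0],[[0,0,-0.5],0],[[0,0,-0.7],0],[[0,0,-0.5],0]]' 0.37
python3 -m creep '[[[-0.03,0.4,0],0],[[-0.04,0.6,0],0],[[-0.04,0.7,0],0],[[-0.04,0.7,0],0],[[-0.04,0.7,0],0],[[-0.04,0.7,0],0],[[-0.04,0.6,0],0],[[-0.04,0.5,0],0],[[-0.04,0.2,0],0],[[0,0,0],0]]' 0
python3 tray.py 568.5 48.6 -91.9; cat > boxfit.py <<'E'
from tray import *
BP=[box(-73,90,-113,-103,0,62),box(80,90,-113,113,0,62)]
C=cal("top"); im=cv2.imread("pics/top0.png")
win=np.zeros((400,640),bool); win[194:255,365:430]=True
for q0 in([530,-205,-96.5],[528,-203,-98]):
    q,e,M=fit(im,BP,q0,C,win); print("box",q.round(1),round(e,1))
E
python3 boxfit.py
```

```text
time: 47.08
tool_pos: [512.9, 76.1, 210.5]
tcp_rot: [-3.141, 0.004, 3.1]
contact_force: [1.7, -3.9, 5.5]
opening: 0.508
grip_force: 41.7
time: 47.82
tool_pos: [511.6, 76.8, 300.1]
tcp_rot: [3.141, 0.001, 3.1]
contact_force: [-0.2, -1.3, -0.3]
opening: 0.634
grip_force: 0.0
time: 49.08
tool_pos: [539.7, 330.7, 298.5]
tcp_rot: [-3.141, -0.001, 3.1]
contact_force: [0.4, -0.6, 0.2]
opening: 0.999
grip_force: 0.0
tray x y yaw [568.3  51.5 -92.1] err px 267
[46, 0] [566.6   5.6]
[-28, 0] [569.4  79.5]
[46, -58] [508.7   7.7]
[46, 58] [624.6   3.4]
[-28, -58] [511.4  81.7]
[-28, 58] [627.3  77.4]
[-125, 0] [573.  176.4]
box [ 535.5 -214.5  -96.2] 201.3
box [ 535.5 -214.4  -96.2] 201.7
```

```bash
sed -i 's/^BP=.*/BP=[box(-73,90,-113,-103,0,62),box(80,90,-113,113,0,62),box(-73,80,-103,-94,8,12)]/' boxfit.py; cat >> boxfit.py <<'E'
s=sil(q,BP,C,(1600,2560)); o=im.copy(); o[...,1]=np.where(s>.5,255,o[...,1]); o=o[165:260,345:460]
P=np.vstack([cv2.resize(o,None,fx=3,fy=3),cv2.resize(im[165:260,345:460],None,fx=3,fy=3)])
cv2.imwrite("pics/ov.png",P)
for r in(205,215,225,235): print(r,[ (i+360,int(round(s[r,i+360]*9)),int(M[r,i+360])) for i in range(60) if s[r,i+360]>0 or M[r,i+360]])
for c in(370,385,400): print(c,[ (i+230,int(round(s[i+230,c]*9)),int(M[i+230,c])) for i in range(25) if s[i+230,c]>0 or M[i+230,c]])
E
python3 boxfit.py
```

```text
box [ 535.  -214.4  -96.4] 97.3
box [ 534.7 -214.5  -96.4] 97.5
205 [(411, 7, 1), (412, 9, 1), (413, 9, 1), (414, 9, 1), (415, 9, 1), (416, 9, 1), (417, 9, 1), (418, 2, 0)]
215 [(410, 9, 1), (411, 9, 1), (412, 9, 1), (413, 9, 1), (414, 9, 1), (415, 9, 1), (416, 9, 1)]
225 [(408, 2, 1), (409, 9, 1), (410, 9, 1), (411, 9, 1), (412, 9, 1), (413, 9, 1), (414, 9, 1), (415, 8, 1)]
235 [(407, 3, 1), (408, 9, 1), (409, 9, 1), (410, 9, 1), (411, 9, 1), (412, 9, 1), (413, 9, 1), (414, 7, 1)]
370 [(237, 0, 1), (238, 7, 1), (239, 9, 1), (240, 9, 1), (241, 9, 1), (242, 9, 1), (243, 9, 1), (244, 3, 1)]
385 [(240, 7, 1), (241, 9, 1), (242, 9, 1), (243, 9, 1), (244, 9, 1), (245, 9, 1), (246, 3, 1)]
400 [(242, 7, 1), (243, 9, 1), (244, 9, 1), (245, 9, 1), (246, 9, 1), (247, 9, 1), (248, 3, 0)]
```

```bash
cat > lid.py <<'E'
from tray import *
import sys
Q=[535,-214.4,-96.4]
def parts(th):
    out=[]
    for (x0,x1,s0,s1,n0,n1) in((-74,91,0,226,0,8),(-26.5,43.5,226,248,1,7)):
        b=box(x0,x1,s0,s1,n0,n1); # x, s along lid, n outward
        out.append(np.c_[b[:,0],113-b[:,1]*np.cos(th)+b[:,2]*np.sin(th),62+b[:,1]*np.sin(th)+b[:,2]*np.cos(th)])
    return out
W=[box(-73,90,-113,-103,0,62),box(80,90,-113,113,0,62),box(-73,90,103,113,0,62)]
if __name__=="__main__":
    for n in("top","scene"):
        C=cal(n); im=cv2.imread(f"pics/{n}0.png") if len(sys.argv)<2 else manip.camera(n)[:,:,::-1]
        M=mask(im) ; w=cv2.dilate(sum(sil(Q,parts(t)+W,C,(1600,2560)) for t in np.arange(0 if len(sys.argv)>1 else .9,1.5,.1)),np.ones((7,7)))>0
        T=np.arange(-.05 if len(sys.argv)>1 else .9,1.5,.025); e=[np.abs(sil(Q,parts(t)+W,C,(1600,2560))-M)[w].sum() for t in T]
        i=np.argsort(e)[:4]; print(n,T[i].round(3),np.array(e)[i].round(0),"worst",max(e).round(0))
E
python3 lid.py
```

```text
top [1.375 1.35  1.4   1.425] [354. 361. 383. 434.] worst 1863.0
scene [1.15  1.175 1.2   1.125] [916. 918. 937. 941.] worst 1364.0
```

```bash
python3 plan.py 573 176 300 177.9; python3 -m creep '[[[-0.1,-0.4,0],0],[[-0.15,-0.6,0],0],[[-0.15,-0.7,0],0],[[-0.15,-0.7,0],0],[[-0.15,-0.5,0],0],[[-0.1,-0.2,0],0],[[0,0,0],0],[[0,0,0],0]]' 0.55
python3 plan.py 573 176 222 177.9;  python3 tray.py 568.5 51.6 -91.9 | head -1; python3 w.py w8
```

```text
t 49.1 pos [539.8 330.2 298.4] yaw 177.6 F [0.2 0.2 0.3] open 1.00
shift units now-axes [-0.79 -3.05 -0.03]  after-turn axes [-0.78 -3.06 -0.03]  turn -0.06
time: 50.12
tool_pos: [573.1, 174.4, 298.6]
tcp_rot: [3.141, -0.0, 3.1]
contact_force: [0.8, -0.5, 0.2]
opening: 0.451
grip_force: 0.0
t 50.1 pos [573.1 174.4 298.6] yaw 177.6 F [ 0.8 -0.5  0.2] open 0.45
shift units now-axes [0.   0.03 1.53]  after-turn axes [0.   0.03 1.53]  turn -0.06
tray x y yaw [569.   52.7 -92.5] err px 1306
[493.90626179 177.69896491 268.15987378] [2.82824576e+00 4.82789223e-04 1.52817773e+00]
```

View pics/w8.png

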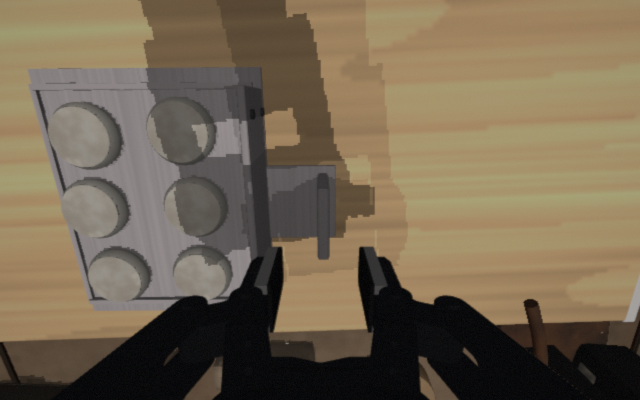

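```bash
python3 - <<'E'
from h import *
np.set_printoptions(precision=1,suppress=True)
C=cal("wrist"); print(ground("wrist",[(323,177),(323,255)],82,C))
E
```

```text
[[539.1 177.5  82. ]
 [592.6 175.3  82. ]]
```

```bash
python3 -m creep '[[[0.05,0.04,0.3],0],[[0,0,0.5],0],[[0,0,0.4],0],[[0,0,0.2],0],[[0,0,0.1],0],[[0,0,0],0]]'
python3 -m creep '[[[0,0,0],0],[[0,0,0],0],[[0,0,0],0],[[0,0,0],0],[[0,0,0],0]]' 1 60
python3 plan.py 548.9 -90.2 222 173.6
```

```text
time: 50.98
tool_pos: [571.1, 176.1, 223.8]
tcp_rot: [3.142, 0.0, 3.099]
contact_force: [0.1, -0.4, -0.5]
opening: 0.449
grip_force: 0.0
time: 51.6
tool_pos: [571.4, 176.3, 224.6]
tcp_rot: [3.141, 0.002, 3.1]
contact_force: [0.2, 1.2, 6.0]
opening: 0.084
grip_force: 59.6
t 51.6 pos [571.4 176.3 224.6] yaw 177.6 F [0.2 1.2 6. ] open 0.08
shift units now-axes [ 0.23 -5.34  0.05]  after-turn axes [-0.15 -5.35  0.05]  turn 0.8
```

```bash
python3 -m creep '[[[-0.03,-0.05,0],0.2],[[-0.03,-0.1,0],0.2],[[-0.03,-0.15,0],0.2],[[-0.03,-0.15,0],0.2],[[0,-0.1,0],0],[[0,-0.05,0],0],[[0,0,0],0]]'
python3 plan.py 547.3 -90.2 222 173.6; python3 tray.py 564 20 -96 | head -1
```

```text
time: 52.48
tool_pos: [574.8, 146.4, 224.6]
tcp_rot: [3.139, 0.002, 3.029]
contact_force: [1.0, 4.6, 5.9]
opening: 0.08
grip_force: 59.6
t 52.5 pos [574.8 146.4 224.6] yaw 173.5 F [1.  4.6 5.9] open 0.08
shift units now-axes [ 0.01 -4.76  0.04]  after-turn axes [ 0.02 -4.76  0.05]  turn -0.01
tray x y yaw [563.1  23.8 -97.5] err px 1278
```

```bash
python3 -m creep '[[[0,-0.15,0],0],[[0,-0.25,0],0],[[0,-0.3,0],0],[[0,-0.3,0],0],[[0,-0.3,0],0],[[0,-0.25,0],0],[[0,-0.2,0],0],[[0,-0.15,0],0]]'
python3 plan.py 547.3 -90.2 222 173.6
```

```text
time: 53.52
tool_pos: [564.2, 52.0, 224.6]
tcp_rot: [3.139, 0.001, 3.028]
contact_force: [0.5, 7.7, 5.8]
opening: 0.084
grip_force: 59.8
t 53.5 pos [564.2  52.  224.6] yaw 173.5 F [0.5 7.7 5.8] open 0.08
shift units now-axes [ 0.01 -2.86  0.04]  after-turn axes [ 0.02 -2.86  0.05]  turn -0.02
```

```bash
python3 -m creep '[[[0,-0.15,0],0],[[0,-0.2,0],0],[[0,-0.2,0],0],[[0,-0.2,0],0],[[0,-0.2,0],0],[[0,-0.15,0],0],[[0,0,0],0]]'
python3 plan.py 547.3 -90.2 222 173.6
python3 -m creep '[[[0,-0.15,0],0],[[0,-0.2,0],0],[[0,-0.2,0],0],[[0,-0.2,0],0],[[0,-0.2,0],0],[[0,-0.15,0],0],[[0,0,0],0]]'
python3 plan.py 547.3 -90.2 222 173.6
```

```text
time: 54.4
tool_pos: [558.0, -3.1, 224.6]
tcp_rot: [3.14, 0.001, 3.028]
contact_force: [0.5, 3.7, 7.0]
opening: 0.083
grip_force: 59.9
t 54.4 pos [558.   -3.1 224.6] yaw 173.5 F [0.5 3.7 7. ] open 0.08
shift units now-axes [ 0.02 -1.75  0.05]  after-turn axes [ 0.02 -1.75  0.05]  turn -0.02
time: 55.28
tool_pos: [551.9, -57.8, 224.6]
tcp_rot: [3.14, 0.001, 3.028]
contact_force: [-0.5, 3.4, 6.6]
opening: 0.089
grip_force: 60.0
t 55.3 pos [551.9 -57.8 224.6] yaw 173.5 F [-0.5  3.4  6.6] open 0.09
shift units now-axes [ 0.02 -0.65  0.05]  after-turn axes [ 0.02 -0.65  0.05]  turn -0.02
```

```bash
python3 -m creep '[[[0,-0.15,0],0],[[0,-0.15,0],0],[[0,-0.15,0],0],[[0,-0.05,0],0],[[0,0,0],0]]'
for i in 1; do python3 -m creep '[[[0,-0.04,0],0],[[0,-0.04,0],0],[[0,0,0],0]]'; done; python3 -m creep '[[[0,-0.04,0],0],[[0,0,0],0]]'
```

```text
time: 55.9
tool_pos: [549.1, -82.1, 224.6]
tcp_rot: [3.139, 0.001, 3.028]
contact_force: [0.7, 5.5, 7.5]
opening: 0.086
grip_force: 60.1
time: 56.28
tool_pos: [548.7, -85.8, 224.6]
tcp_rot: [3.139, 0.001, 3.029]
contact_force: [0.5, 7.8, 8.1]
opening: 0.084
grip_force: 60.1
time: 56.52
tool_pos: [548.5, -87.8, 224.6]
tcp_rot: [3.139, 0.001, 3.029]
contact_force: [0.1, 7.5, 7.9]
opening: 0.086
grip_force: 60.1
```

```bash
for i in 1; do python3 -m creep '[[[0,-0.03,0],0],[[0,0,0],0]]'; done; python3 -m creep '[[[0,-0.03,0],0],[[0,0,0],0]]';python3 -m creep '[[[0,-0.03,0],0],[[0,0,0],0]]'
```

```text
time: 56.78
tool_pos: [548.3, -89.2, 224.6]
tcp_rot: [3.139, 0.001, 3.029]
contact_force: [-0.2, 9.0, 8.8]
opening: 0.079
grip_force: 60.1
time: 57.02
tool_pos: [548.2, -90.4, 224.6]
tcp_rot: [3.138, 0.001, 3.028]
contact_force: [1.4, 11.2, 9.3]
opening: 0.081
grip_force: 60.1
time: 57.28
tool_pos: [548.3, -91.0, 224.6]
tcp_rot: [3.135, 0.002, 3.028]
contact_force: [4.4, 15.5, 8.0]
opening: 0.081
grip_force: 60.1
```

```bash
python3 -m creep '[[[0,-0.03,0],0],[[0,0,0],0]]'; python3 -m creep '[[[0,-0.03,0],0],[[0,0,0],0]]'
```

```text
time: 57.52
tool_pos: [548.5, -91.6, 224.6]
tcp_rot: [3.133, 0.004, 3.027]
contact_force: [9.2, 22.5, 7.1]
opening: 0.083
grip_force: 59.9
time: 57.78
tool_pos: [548.5, -92.1, 224.6]
tcp_rot: [3.131, 0.004, 3.027]
contact_force: [11.0, 27.6, 5.6]
opening: 0.084
grip_force: 60.0
```

```bash
python3 -m creep '[[[0,0.03,0],0],[[0,0.03,0],0],[[0,0,0],0],[[0,0,0],0]]'; python3 -m creep '[[[0,0,0],0],[[0,0,0],0],[[0,0,0],0],[[0,0,-0.1],0],[[0,0,-0.3],0],[[0,0,-0.5],0],[[0,0,-0.7],0],[[0,0,-0.8],0],[[0,0,-0.8],0],[[0,0,-0.8],0]]' 0.55
python3 -m creep '[[[0,0,-0.7],0],[[0,0,-0.5],0],[[0,0,-0.4],0],[[0,0,-0.1],0],[[0,0,0],0]]' 1
python3 plan.py 547.3 -90.2 510 173.6; python3 tray.py 535 -213 -96.4 | head -1
```

```text
time: 58.28
tool_pos: [548.7, -91.2, 224.6]
tcp_rot: [3.136, 0.004, 3.027]
contact_force: [7.4, 14.5, 4.3]
opening: 0.08
grip_force: 60.1
time: 59.52
tool_pos: [547.2, -93.1, 426.4]
tcp_rot: [-3.141, 0.002, 3.03]
contact_force: [0.0, 0.4, -0.6]
opening: 0.447
grip_force: 0.0
time: 60.15
tool_pos: [547.4, -93.2, 508.3]
tcp_rot: [3.141, -0.001, 3.03]
contact_force: [-0.9, 0.5, -0.9]
opening: 0.003
grip_force: 0.0
t 60.1 pos [547.4 -93.2 508.3] yaw 173.6 F [-0.9  0.5 -0.9] open 0.00
shift units now-axes [ 0.01  0.06 -0.03]  after-turn axes [ 0.01  0.06 -0.03]  turn -0.0
tray x y yaw [ 540.7 -219.5  -96.6] err px 2260
```

```bash
python3 -m creep '[[[0,0.5,0],0],[[0,0.8,0],0],[[0,0.8,0],0],[[0,0.8,0],0],[[0,0.8,0],0],[[0,0.8,0],0],[[0,0.5,0],0],[[0,0,0],0]]' > /dev/null
cat > home.py <<'E'
from lid import *
im=manip.camera("top"); C=cal("top"); M=mask(im); cv2.imwrite("pics/top3.png",im[:,:,::-1])
win=np.zeros((400,640),bool); win[165:262,325:428]=True
PP=W+[box(-73,80,-103,-94,8,12)]
S1=(1600,2560); fixed=np.maximum(sil(Q,PP,C,S1),sil(Q,parts(1.37),C,S1))
# guides unknown: mask a strip round them
g=sil(Q,[box(-106,-73,-135,-94,0,16),box(-106,-73,94,135,0,16)],C,S1)>0
g|=cv2.dilate((sil(Q,parts(1.37),C,S1)>0).astype(np.uint8),np.ones((9,9)))>0
w=win&~g
f=lambda q:np.abs(np.maximum(fixed,sil(q,TP,C,S1))-M)[w].sum()
r=min((minimize(f,np.add(Q,d),method='Nelder-Mead',options=dict(initial_simplex=np.add(Q,d)+np.array([[0,0,0],[5,0,0],[0,8,0],[0,0,2]]),xatol=.05,fatol=.05)) for d in([0,0,0],[2,8,0],[-2,-4,1])),key=lambda r:r.fun)
R=Ro.from_euler('z',Q[2],degrees=True).as_matrix()
print("tray",r.x.round(2),"err",round(r.fun),"in box",(R.T@[r.x[0]-Q[0],r.x[1]-Q[1],0]).round(1))
E
python3 home.py
```

```text
tray [ 537.25 -214.53  -96.86] err 222 in box [-0.1  2.2  0. ]
```

```bash
python3 plan.py 680 -70 508 173.6; python3 - <<'E'
import numpy as np
from h import *
R=Ro.from_euler('z',-96.4,degrees=True).as_matrix()
for th in np.arange(1.4,-.11,-.1):
    s=215; y=113-s*np.cos(th)+8*np.sin(th)+11; z=62+s*np.sin(th)+8*np.cos(th)
    print(round(th,2),(R@[8.5,y,0]+[535,-214.4,30+z+173]).round(1), "box y",round(y,1))
E
```

```text
t 61.2 pos [575.4 155.6 507.2] yaw 173.7 F [0.5 0.1 0.6] open 0.00
shift units now-axes [-2.58 -4.25 -0.02]  after-turn axes [-2.58 -4.25 -0.02]  turn 0.01
1.4 [ 628.8 -233.5  478.2] box y 95.3
1.3 [ 607.8 -231.1  474.3] box y 74.2
1.2 [ 587.3 -228.8  468.3] box y 53.5
1.1 [ 567.4 -226.6  460.2] box y 33.6
1.0 [ 548.5 -224.5  450.2] box y 14.6
0.9 [ 530.7 -222.5  438.4] box y -3.4
0.8 [ 514.1 -220.6  424.8] box y -20.1
0.7 [ 499.  -218.9  409.6] box y -35.3
0.6 [ 485.4 -217.4  393. ] box y -48.9
0.5 [ 473.6 -216.1  375.1] box y -60.8
0.4 [ 463.6 -214.9  356.1] box y -70.9
0.3 [ 455.5 -214.   336.2] box y -79.0
0.2 [ 449.5 -213.4  315.6] box y -85.1
0.1 [ 445.5 -212.9  294.4] box y -89.1
-0.0 [ 443.6 -212.7  273. ] box y -91.0
-0.1 [ 443.9 -212.7  251.5] box y -90.7
```

```bash
python3 -m creep '[[[-0.3,-0.4,0],0],[[-0.5,-0.8,0],0],[[-0.5,-0.8,0],0],[[-0.5,-0.8,0],0],[[-0.4,-0.8,0],0],[[-0.4,-0.6,0],0],[[0,0,0],0]]'; python3 plan.py 656 -236.5 478 173.6
```

```text
time: 62.12
tool_pos: [681.4, -71.7, 507.3]
tcp_rot: [-3.141, -0.002, 3.025]
contact_force: [-0.2, 1.2, -0.5]
opening: -0.004
grip_force: 0.0
t 62.1 pos [681.4 -71.7 507.3] yaw 173.3 F [-0.2  1.2 -0.5] open -0.00
shift units now-axes [ 0.12 -3.33  0.59]  after-turn axes [ 0.14 -3.33  0.59]  turn -0.06
```

```bash
python3 -m creep '[[[0.02,-0.4,0],0],[[0.02,-0.7,0],0],[[0.02,-0.7,0],0],[[0.02,-0.7,0],0],[[0.02,-0.5,0],0],[[0.02,-0.3,0],0],[[0,0,0.3],0],[[0,0,0.29],0],[[0,0,0],0]]'; python3 plan.py 629 -233.5 478 173.6
python3 -m creep '[[[0.2,0,0],0],[[0.15,0,0],0],[[0.1,0,0],0],[[0.1,0,0],0],[[0,0,0],0]]'; python3 plan.py 608 -231 474.3 173.6
```

```text
time: 63.25
tool_pos: [656.8, -230.1, 476.1]
tcp_rot: [3.14, -0.004, 3.031]
contact_force: [1.0, 0.4, -0.1]
opening: 0.002
grip_force: 0.0
t 63.2 pos [ 656.8 -230.1  476.1] yaw 173.7 F [ 1.   0.4 -0.1] open 0.00
shift units now-axes [ 0.55 -0.13 -0.04]  after-turn axes [ 0.55 -0.13 -0.04]  turn 0.01
time: 63.88
tool_pos: [629.2, -228.2, 479.5]
tcp_rot: [-3.141, 0.0, 3.029]
contact_force: [-0.3, -0.1, -0.2]
opening: -0.002
grip_force: 0.0
t 63.9 pos [ 629.2 -228.2  479.5] yaw 173.6 F [-0.3 -0.1 -0.2] open -0.00
shift units now-axes [ 0.41 -0.1   0.1 ]  after-turn axes [ 0.41 -0.1   0.1 ]  turn -0.01
```

```bash
python3 -m creep '[[[0.21,0,0.05],0],[[0.2,0,0.05],0],[[0.2,0,0.06],0],[[0.21,0,0.06],0],[[0,0,0],0]]'; python3 plan.py 587.3 -229 468.3 173.6
```

```text
time: 64.5
tool_pos: [587.8, -223.5, 467.3]
tcp_rot: [3.141, -0.003, 3.029]
contact_force: [0.0, -0.0, 1.4]
opening: -0.004
grip_force: 0.0
t 64.5 pos [ 587.8 -223.5  467.3] yaw 173.6 F [ 0.  -0.   1.4] open -0.00
shift units now-axes [-0.   -0.11 -0.02]  after-turn axes [-0.   -0.11 -0.02]  turn -0.01
```

```bash
python3 -m creep '[[[0.2,-0.05,0.08],0],[[0.2,-0.05,0.08],0]]'; python3 -m creep '[[[0.19,0,0.1],0],[[0.19,0,0.1],0]]';  python3 plan.py 548.5 -224.5 450 173.6; python3 lid.py now
```

```text
time: 64.75
tool_pos: [567.8, -226.1, 459.5]
tcp_rot: [3.141, -0.0, 3.03]
contact_force: [2.5, 2.6, 0.7]
opening: -0.003
grip_force: 1.6
time: 65.0
tool_pos: [548.7, -224.1, 449.8]
tcp_rot: [3.141, -0.0, 3.03]
contact_force: [4.1, 0.8, 0.2]
opening: -0.004
grip_force: 1.5
t 65.0 pos [ 548.7 -224.1  449.8] yaw 173.6 F [4.1 0.8 0.2] open -0.00
shift units now-axes [ 0.   -0.01 -0.  ]  after-turn axes [ 0.   -0.01 -0.  ]  turn -0.0
top [0.1   0.125 0.15  0.175] [1591. 1591. 1592. 1593.] worst 4153.0
scene [-0.05  -0.025  1.     1.025] [1682. 1723. 1757. 1770.] worst 2444.0
```

```bash
python3 -m creep '[[[0.18,0,0.12],0],[[0.18,0,0.12],0],[[0.17,0,0.13],0],[[0.16,0,0.14],0],[[0.15,0,0.15],0],[[0.15,0,0.15],0]]'; python3 -m creep '[[[0.14,0,0.16],0],[[0.13,0,0.17],0],[[0.12,0,0.18],0],[[0.12,0,0.18],0]]'; python3 plan.py 473.6 -216 375 173.6
```

```text
time: 65.85
tool_pos: [499.7, -218.7, 409.1]
tcp_rot: [-3.141, -0.0, 3.03]
contact_force: [1.8, -0.7, 3.1]
opening: 0.003
grip_force: 1.3
time: 66.35
tool_pos: [474.4, -215.7, 374.4]
tcp_rot: [3.141, -0.0, 3.03]
contact_force: [1.4, 0.2, 2.2]
opening: -0.002
grip_force: 1.2
t 66.3 pos [ 474.4 -215.7  374.4] yaw 173.6 F [1.4 0.2 2.2] open -0.00
shift units now-axes [ 0.02 -0.01 -0.01]  after-turn axes [ 0.02 -0.01 -0.01]  turn -0.0
```

```bash
python3 -m creep '[[[0.1,0,0.19],0],[[0.1,0,0.19],0],[[0.08,0,0.2],0],[[0.08,0,0.2],0],[[0.06,0,0.2],0],[[0.06,0,0.2],0]]'; python3 -m creep '[[[0.04,0,0.2],0],[[0.04,0,0.2],0],[[0.02,0,0.16],0],[[0,0,0.12],0]]'; python3 -m creep '[[[0,0,0.06],0],[[0,0,0],0]]'; python3 -m creep '[[[0,0,0.06],0],[[0,0,0],0]]'
```

```text
time: 67.1
tool_pos: [450.8, -213.1, 315.4]
tcp_rot: [3.141, -0.0, 3.03]
contact_force: [-0.0, -0.3, 2.6]
opening: 0.002
grip_force: 1.1
time: 67.6
tool_pos: [445.9, -212.5, 281.5]
tcp_rot: [3.141, -0.001, 3.03]
contact_force: [-1.1, 0.6, 2.1]
opening: 0.001
grip_force: 1.0
time: 67.85
tool_pos: [446.1, -212.6, 278.9]
tcp_rot: [3.141, 0.0, 3.03]
contact_force: [-0.5, -0.1, 0.2]
opening: 0.005
grip_force: 0.0
time: 68.1
tool_pos: [446.1, -212.6, 276.2]
tcp_rot: [-3.141, 0.0, 3.03]
contact_force: [-0.9, 0.1, 0.5]
opening: -0.002
grip_force: 0.0
```

```bash
python3 -m creep '[[[0,0,0.05],0],[[0,0,0],0]]'; python3 -m creep '[[[0,0,0.05],0],[[0,0,0],0]]'; python3 -m creep '[[[0,0,0.04],0],[[0,0,0],0]]'
```

```text
time: 68.35
tool_pos: [446.0, -212.6, 273.5]
tcp_rot: [3.142, 0.0, 3.03]
contact_force: [0.4, -0.1, 0.3]
opening: -0.0
grip_force: 0.1
time: 68.6
tool_pos: [446.4, -212.8, 273.3]
tcp_rot: [3.141, -0.001, 3.03]
contact_force: [-9.0, 4.4, 16.7]
opening: 0.002
grip_force: 8.6
time: 68.85
tool_pos: [446.7, -212.9, 273.1]
tcp_rot: [3.141, -0.003, 3.031]
contact_force: [-15.4, 9.1, 31.4]
opening: 0.0
grip_force: 15.6
```

```bash
python3 -m creep '[[[0,0,-0.1],0],[[0,0,-0.4],0],[[0,0,-0.7],0],[[0,0,-0.8],0],[[0,0,-0.8],0],[[0,0.5,0],0],[[0,0.8,0],0],[[0,0.8,0],0],[[0,0.8,0],0],[[0,0.8,0],0]]'; python3 -m creep '[[[0,0.8,0],0],[[0,0.8,0],0],[[0,0.6,0],0],[[0,0.3,0],0],[[0,0,0],0],[[0,0,0],0]]'; python3 lid.py now; python3 - <<'E'
from lid import *
im=manip.camera("top"); C=cal("top"); M=mask(im); S1=(1600,2560)
w=np.zeros((400,640),bool); w[165:262,325:436]=True
w&=~(sil(Q,[box(-106,-73,-135,-94,0,16),box(-106,-73,94,135,0,16)],C,S1)>0)
L=sil(Q,parts(0)+W,C,S1)
f=lambda q:np.abs(np.maximum(L,sil(q,TP,C,S1))-M)[w].sum()
R=Ro.from_euler('z',Q[2],degrees=True).as_matrix()
print([(d,round(f(np.array(Q)+[*(R@[d,0,0])[:2],0]))) for d in range(-12,8,2)])
for t in(0,.05,.1,.2,.3): print(t,round(np.abs(np.maximum(sil(Q,parts(t)+W,C,S1),sil(Q,TP,C,S1))-M)[w].sum()))
E
```

```text
time: 70.1
tool_pos: [466.6, -27.4, 408.8]
tcp_rot: [3.141, -0.0, 3.029]
contact_force: [-0.2, 0.0, -0.2]
opening: 0.0
grip_force: 0.0
time: 70.85
tool_pos: [480.7, 94.7, 409.0]
tcp_rot: [-3.141, -0.0, 3.029]
contact_force: [-0.8, -0.6, -0.8]
opening: 0.002
grip_force: 0.0
top [ 0.     0.025 -0.025  0.05 ] [365. 367. 369. 373.] worst 3090.0
scene [-0.05  -0.025  0.     0.025] [1800. 1818. 1849. 1881.] worst 2797.0
[(-12, 423), (-10, 397), (-8, 369), (-6, 342), (-4, 318), (-2, 297), (0, 291), (2, 306), (4, 334), (6, 362)]
0 291
0.05 286
0.1 303
0.2 370
0.3 451
```

```bash
python3 -c "
from rig import manip
print(manip.finish_job())"
```

```text
the job is handed in; nothing more can be done
None
```

The job is handed in at about 71 s: all six pucks lie flat on the tray, the tray is home in the box (about 0 mm off along x and 2 mm along y by the top camera), and the lid is closed to its stop; the hand-in gave no verdict, so whether it passed is not confirmed.

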